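Unlock the tray's padlock and hold it out open

TASK

Lift the steel lid off the instrument tray by its knob and lay it flat on the rubber mat. Then, with the padlock still in its nest, turn its dial clockwise, feeling it click from notch to notch, until the white line on the dial points at the small raised pip on the shackle side; there leave it, pull the shackle fully out, and lift the open padlock out of the tray. Finish still holding the open padlock in the gripper, with the padlock still and about 20 cm above the bench, with every other thing left where it stood.

Things in the scene. Friction and masses are not known exactly. Their poses are not given: they have to be found in the camera images.
- tray: low open steel tray fixed to the bench, 190 (x) x 150 (y) mm, walls 30 mm high and 4 mm thick, floor 3 mm. Origin: centre of its underside. A grey plastic nest stands in it, holding the padlock; the shackle side of the tray is its own -x, where the floor is bare.
- tray_nest (a point): centre of the nest's floor, 50 mm along +x from the tray's origin and 17 mm above its underside. The nest's rims stand 10 mm above this floor on three sides and 7 mm on the shackle side, about 1.5 mm clear of the padlock, open upward.
- lid: loose steel lid of the tray, an upside-down pan 190 x 150 mm, 350 g, held level on the tray's rim by a flange that reaches 6 mm down inside it. Origin: centre of the flange's lower edge (24 mm above the bench when on the tray, 2 mm when standing on the mat). The lid's top is 61 mm above the origin.
- lid_knob (a point): centre of the lid's round black knob, 30 mm in diameter, grip part 14 mm high, 80 mm above the lid's origin; the knob's top is 11 mm higher, the lid's top plate 19 mm lower. Lift straight up at least 50 mm to clear the tray and padlock.
- mat: thin grey rubber mat fixed on the bench, 230 (x) x 200 (y) x 2 mm, empty: the lid goes here. Origin: centre of its underside.
- lock: loose brass padlock lying dial up in the nest, body 50 (x) x 64 (y) x 26 (z) mm, about 0.4 kg with shackle and dial. Origin: centre of the body's underside; z out of the dial face; its own -x is the shackle side. The raised pip (5 x 4 mm, its centre 3.5 mm from the edge, in the middle of the shackle side of the dial face) marks the dial's opening place.
- lock_center (a point): centre of the padlock's body, 13 mm above its underside.
- dial (a joint): angle of the dial about the padlock's z: 0 when the white line points at the pip, growing counter-clockwise seen from above; range -0.6 to 1.7. It clicks into notches 0.436 rad (25 degrees) apart, one of them at 0, and starts two or three notches counter-clockwise of the pip. Let go, it springs to the nearest notch (about 0.07 N m to get over a click). The shackle is blocked unless the dial is within about 0.14 rad of 0.
- dial_grip (a point): on the dial's axis, 40 mm above the padlock's underside (14 mm above its dial face). The dial's grip is a black upright bar 38 mm long, 12 mm thick and 18 mm high; its top is 8 mm above this point and the top of the 34 mm wide disc it stands on is 10 mm below. This frame turns with the dial: the bar lies along its x, the white line on its top is on its -x end.
- shackle (a joint): how far the shackle is out of the padlock, 0 (shut) to 0.018 m (fully open), sliding along the padlock's -x; about 1.5 N of friction, and it stays where it is left. Held by the shackle bar alone, the open padlock (its centre then 97 mm from the bar) may sag and hang below the bar.
- shackle_bar (a point): middle of the shackle's cross bar: a round steel bar 9 mm in diameter, lying along the padlock's y, 13 mm above the padlock's underside and 54 mm outside its body when shut. The two legs run along x, 45 mm apart (36 mm clear between them). The tray's floor is 27 mm below the bar's axis.
- petri: bystander, leave alone: stack of four petri dishes, 90 mm wide, 50 mm tall. Origin: centre of its underside.
- bottle: bystander, leave alone: amber reagent bottle, 60 mm wide, 110 mm tall. Origin: centre of its underside.
- beaker: bystander, leave alone: glass beaker, 70 mm wide, 85 mm tall. Origin: centre of its underside.
- jar: bystander, leave alone: small specimen jar, 40 mm wide, 55 mm tall. Origin: centre of its underside.
- slidebox: bystander, leave alone: closed microscope-slide box, 172 x 92 x 35 mm. Origin: centre of its underside.
- tuberack: bystander, leave alone: test-tube rack, 180 x 70 mm, 78 mm tall. Origin: centre of its underside.

How it is judged (in metres and radians):
On the way, in this order (a step that is already met when the one before it is completed fails the run):
1. the lid lies flat on the mat, let go (horizontal distance between lid and mat below 0.07 m and height (world z) of lid below 0.01 m and angle between lid's own z axis and vertical below 0.08 rad and linear speed of lid below 0.03 m/s and contact force between the fingers and lid below 0.1 N), for 0.2 s.
2. the dial is at the pip while the padlock is in its nest with its shackle shut (value of joint dial between -0.14 and 0.14 rad and value of joint shackle below 0.004 m and distance between lock and tray_nest below 0.012 m), for 0.2 s.
3. the shackle is pulled fully out (value of joint shackle above 0.014 m), for 0.2 s.
At the end, for the whole second after the job is handed in: Padlock held still by the fingers alone, its centre over 100 mm above the bench, shackle at least 14 of 18 mm out, dial within 0.14 rad of the pip; lid level, still and untouched on the mat, centres within 70 mm; bystanders within 3 cm of their places (all of step 1 and height (world z) of lock_center above 0.1 m and value of joint shackle above 0.014 m and value of joint dial between -0.14 and 0.14 rad and contact force between the fingers and lock above 2 N and linear speed of lock below 0.05 m/s and contact force between lock and tray below 0.1 N and contact force between each of lock, the arm and lid below 0.1 N); the arm keeps its last pose, push and grip.
It fails at once if a bystander is moved more than 3 cm (distance of any of petri, bottle, beaker, jar, slidebox, tuberack from where it was at the start of the episode above 0.03 m).
It also fails if it takes over 64 s, if anything falls off the work surface, if the arm or the gripper's body presses on something with over 40 N, if the wrist force passes 120 N, or if a joint passes its speed limit or range.

ROBOT

A 6-joint arm with a two-finger parallel gripper is mounted at the origin on the work surface. World frame = base frame: x ahead of the robot, y to its left, z up, the work surface at z = 0. Lengths are in m, angles in degrees, forces in N, time in s.
With the tool pointing down it reaches from about 0.25 to 0.725 m from the base axis. Payload 9.7 kg.
Tool frame: the origin (TCP) lies at the very end of the fingers, on their centre line; the grasp point (between the pads) lies 19 mm behind it; y points along the fingers, x is the direction in which the jaws open and shut, and the axes are right-handed (so a half turn about y gives the same grasp; the last joint's range is limited). The gripper opens to 85 mm and grips with 20 to 120 N. Pads are 22 mm wide; open, the fingers measure 114 mm over their backs; the gripper's body (76 mm by 85 mm) begins 54 mm behind the grasp point. The pads swing forward as they close: fully open they stand 13 mm farther back than shut.
Start: joints at [74.771, 4.979, 10.078, 95.1, 0, 90], TCP at [0.144, 0.531, 0.231] pointing down, gripper open.
Joint ranges: [-179.16, 179.16], [-48.56, 103.87], [-65.8, 70.77], [-126.05, 130.52], [-82.76, 87.17], [-180, 180]. Speed limits (degrees/s): [127.2, 127.2, 147.25, 180, 180, 180].

INTERFACE

Orientations are given as [roll, pitch, yaw] about the fixed x, y, z axes, in that order (R = Rz(yaw) Ry(pitch) Rx(roll)).
In Python, from workcell import bot gives the robot as it stands.
- The arm moves only by the shell command python3 -m jog 'ROWS' [FORCE]. ROWS is JSON, a list of rows, each an object with "rotation": the turn, a rotation vector about the world's x, y, z in degrees, a list of three; "travel": the shift along the world's x, y, z in mm, a list of three; "jaw": the gripper command: -1 is shut, 1 is fully open, values between are in proportion. In form: [{"rotation": [rx, ry, rz], "travel": [x, y, z], "jaw": jaw}, ...]. A call has 1 to 8 rows; each row shifts and turns the commanded pose from where the row before left it; what a row does not reach is not made up. A row lasts 1/8 s, in which the tool goes at most 62.5 mm and 10.7 degrees, less where a joint would pass 70% of its speed; a pose out of reach is approached as far as the arm can. A call with a gripper value outside its range is refused whole. The fingers move at their own pace and stop on an object; FORCE is the grip in N (left out, the last holds). Time passes only in rows, so rows that do not move let the fingers close. It gives the time, the measured TCP pose, the force and the opening at its end, in the units of the state.
- bot.get_obs(): the state, without advancing time (a new reading comes with each control period).
- bot.camera(name): name is "side" or "top"; returns the picture (420x560x3 uint8, red, green, blue); there is no depth.
- bot.camera_params(name): a dict with "K" (3x3 intrinsics, pixels), "view" (4x4, takes a point from world to camera coordinates). Camera axes: x right, y up, looking along -z (the intrinsics and any distortion apply to the point x, -y, -z); pixel columns grow to the right and rows downward; lengths in m; the calibration is good to about 2 mm. A picture is of the moment at which its call begins. camera_params takes no time and is no camera call.
- bot.job_done(): hands the job in, once; it reports no verdict.
Trained networks look in the newest picture that a camera, given by its name, has taken for a name from the list of things; names that differ only in an ending like _2 or _b are one class to them, and where a whole thing is asked for, a point or a joint stands for the part that bears it (a point fixed in the world has none). Each returns a list of dicts, best first, with "score" (0 to 1); they miss things now and then, are a little off and sometimes report something else, mostly with a low value. They report only what shows in the picture. A call takes as long as a camera call.
- bot.recognise(camera, thing): "xy" ([column, row] in pixels, amid what is visible of it).
- bot.trace(camera, thing): "mask" (420x560 bool, what is visible of it) and "xy" ([column, row] in pixels, amid what is visible of it).
The state is a dict: "time": time; "q": joint angles; "qd": joint speeds; "joint_efforts": joint torques, N m; "ee_pos": TCP position; "tcp_rot": TCP orientation; "wrist_force": force on the tool from outside, world axes, zero at the start; "torque": the same for the moment, N m; "opening": finger opening in m.
Only numpy, scipy, OpenCV 4.12 (cv2) and the standard library are available. Lean on these libraries where they do the work, as an engineer would, in place of code of your own. Each camera call takes 0.05 s, during which the arm holds its last target.

## Working session

There is one attempt and no reset: what is moved stays moved. The work goes in short steps, Python scripts to look and compute and a shell command to move; the robot and the scene stay as the last step left them, time stands still between calls to the robot, and variables do not carry over. Pictures are saved under pics/ and viewed, and the job is handed in when it is done.

```bash
ls; mkdir -p pics; python3 - <<'E'
from workcell import bot
import cv2, numpy as np
np.set_printoptions(precision=4,suppress=True)
print(bot.get_obs())
for c in("top","side"):
    im=bot.camera(c); cv2.imwrite(f"pics/{c}0.png",im[:,:,::-1]); p=bot.camera_params(c); print(c,p)
    for t in("lid","lid_knob","mat","tray","petri","bottle","beaker","jar","slidebox","tuberack"):
        r=bot.recognise(c,t); print(t,[(np.round(a["xy"]),round(a["score"],2)) for a in r[:2]])
E
```

```text
pics
{'time': 0.0, 'q': array([74.7713,  5.0096, 10.0357, 95.0998, -0.0033, 90.0015]), 'qd': array([-0.0308, -0.0478, -0.0723,  0.0117, -0.0105,  0.0325]), 'joint_efforts': array([  0.001 , -52.0389,  46.4803,   0.0163,   0.0001,   0.    ]), 'ee_pos': array([0.1444, 0.5305, 0.2306]), 'tcp_rot': array([-90.0033,   0.0737,  74.7698]), 'wrist_force': array([ 0.3023, -0.3365, -0.1999]), 'torque': array([-0.0132,  0.0375,  0.0032]), 'opening': 0.08557008859083041}
top {'K': array([[479.9456,   0.    , 276.5868],
       [  0.    , 479.9456, 209.6215],
       [  0.    ,   0.    ,   1.    ]]), 'view': array([[-0.0074, -1.    , -0.0047,  0.005 ],
       [ 0.9919, -0.0079,  0.127 , -0.6204],
       [-0.127 , -0.0038,  0.9919, -1.5068],
       [ 0.    ,  0.    ,  0.    ,  1.    ]])}
lid [(array([323., 233.]), 0.56)]
lid_knob [(array([323., 236.]), 0.89), (array([227., 248.]), 0.23)]
mat [(array([227., 246.]), 0.75)]
tray []
petri [(array([207., 173.]), 0.96)]
bottle [(array([294., 166.]), 0.58)]
beaker [(array([345., 164.]), 0.8)]
jar [(array([253., 167.]), 0.59)]
slidebox [(array([130., 254.])
[... 234 characters left out ...]
, 'view': array([[ 0.9353, -0.3536,  0.0119, -0.5817],
       [ 0.1965,  0.5471,  0.8136, -0.1932],
       [-0.2942, -0.7587,  0.5812, -1.3096],
       [ 0.    ,  0.    ,  0.    ,  1.    ]])}
lid [(array([274., 260.]), 0.57), (array([329., 202.]), 0.28)]
lid_knob [(array([277., 259.]), 0.91)]
mat [(array([231., 213.]), 0.69), (array([280., 298.]), 0.19)]
tray [(array([282., 292.]), 0.87)]
petri [(array([301., 176.]), 0.69), (array([345., 226.]), 0.35)]
bottle [(array([343., 226.]), 0.67)]
beaker [(array([372., 263.]), 0.85)]
jar [(array([330., 200.]), 0.79)]
slidebox [(array([197., 159.]), 0.97), (array([275., 260.]), 0.67)]
tuberack [(array([326., 370.]), 0.82), (array([303., 174.]), 0.67)]
```

View pics/top0.png

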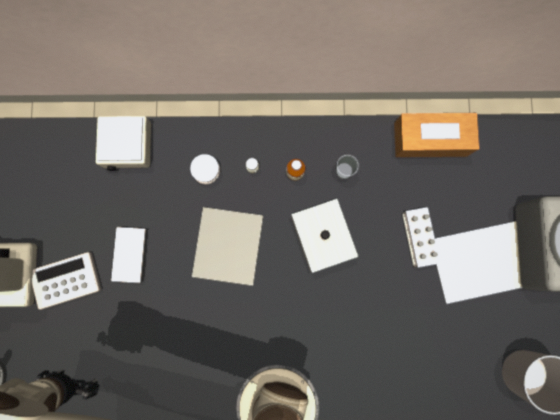

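View pics/side0.png

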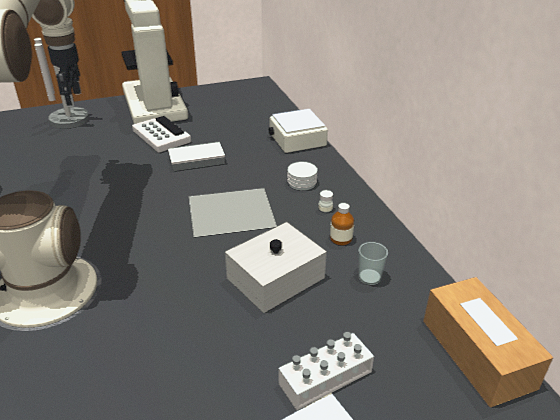

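```bash
cat > h.py <<'E'
from workcell import bot
import cv2, numpy as np
from scipy.optimize import least_squares
np.set_printoptions(precision=4,suppress=True)
def P(c):
    p=bot.camera_params(c); return p["K"],p["view"]
def proj(c,X):
    K,V=P(c); X=np.atleast_2d(X); Y=X@V[:3,:3].T+V[:3,3]; Y=Y*[1,-1,-1]
    u=Y@K.T; return u[:,:2]/u[:,2:]
def plane(c,uv,z):
    K,V=P(c); uv=np.atleast_2d(np.asarray(uv,float)); d=np.c_[uv,np.ones(len(uv))]@np.linalg.inv(K).T*[1,-1,-1]
    R=V[:3,:3]; o=-R.T@V[:3,3]; w=d@R; return o+w*((z-o[2])/w[:,2:])
def tri(a,b):
    f=lambda X:np.r_[proj("top",X)[0]-a,proj("side",X)[0]-b]
    r=least_squares(f,[.45,0,.05]); return r.x,r.fun
def rect(c,thing,z,save=None):
    r=bot.trace(c,thing)
    if not r: return None
    m=r[0]["mask"].astype(np.uint8)
    ct=max(cv2.findContours(m,cv2.RETR_EXTERNAL,cv2.CHAIN_APPROX_NONE)[0],key=cv2.contourArea)[:,0]
    W=plane(c,ct,z)[:,:2]
    return cv2.minAreaRect((W*1000).astype(np.float32)), r[0]["score"]
E
python3 - <<'E'
from h import *
for c in("top","side"):
    bot.camera(c); print(c,"mat",rect(c,"mat",.002)); print("lid",rect(c,"lid",.085))
a=bot.recognise("top","lid_knob")[0]["xy"];b=bot.recognise("side","lid_knob")[0]["xy"]
print(a,b,tri(a,b), plane("top",a,.104),plane("side",b,.104))
for z in (.085,):
  print("top corners",plane("top",[(292,212),(338,200),(357,258),(313,272)],z))
  print("side corners",plane("side",[(226,259),(286,225),(326,256),(267,288)],z))
for n,s in dict(petri=[(205,169),(302,176)],bottle=[(296,169),(343,226)],beaker=[(346,167),(372,263)],jar=[(252,165),(326,201)]).items(): print(n,tri(*map(np.array,s))[0])
E
```

```text
top mat (((508.738525390625, 163.45840454101562), (204.70428466796875, 236.3612518310547), 81.53451538085938), 0.88)
lid (((533.7023315429688, -145.54110717773438), (190.81443786621094, 153.22628784179688), 18.68878173828125), 0.9)
side mat (((507.85101318359375, 155.609375), (210.58384704589844, 233.5356903076172), 81.81481170654297), 0.76)
lid (((525.893798828125, -178.7563934326172), (221.70126342773438, 193.11007690429688), 18.60448455810547), 0.62)
[322.5, 232.5] [276.6, 259.8] (array([ 0.5415, -0.1443,  0.0498]), array([-0.2575,  0.9911,  0.7797, -0.0996])) [[ 0.5403 -0.1403  0.104 ]] [[ 0.5183 -0.2029  0.104 ]]
top corners [[ 0.6067 -0.048   0.085 ]
 [ 0.6435 -0.1925  0.085 ]
 [ 0.4622 -0.2468  0.085 ]
 [ 0.4204 -0.1104  0.085 ]]
side corners [[ 0.4153 -0.1392  0.085 ]
 [ 0.5938 -0.0639  0.085 ]
 [ 0.6402 -0.2092  0.085 ]
 [ 0.4739 -0.2638  0.085 ]]
petri [0.7604 0.2357 0.0194]
bottle [ 0.7554 -0.0647  0.0401]
beaker [ 0.7582 -0.2266  0.042 ]
jar [0.7722 0.08   0.0233]
```

```bash
python3 - <<'E'
from h import *
def crop(c,x0,y0,w,h,n,k=6):
    im=bot.camera(c)[y0:y0+h,x0:x0+w,::-1]; cv2.imwrite(n,cv2.resize(im,None,fx=k,fy=k,interpolation=cv2.INTER_CUBIC))
crop("top",280,190,90,90,"pics/t1.png"); crop("side",215,215,120,100,"pics/s1.png")
for c in("top","side"):
  r=bot.trace(c,"lid_knob")
  for q in r[:2]:
    print(c,q["score"],q["xy"],q["mask"].sum())
print(tri(np.array([325,235.]),np.array([276,245.])),plane("top",(325,235),.104),plane("side",(276,245),.104))
E
```

```text
top 0.96 [323.1, 233.7] 3051
side 0.59 [276.7, 260.0] 4845
side 0.36 [323.5, 368.8] 4152
(array([ 0.5349, -0.1487,  0.101 ]), array([ 0.1806, -0.6953, -0.5513,  0.0704])) [[ 0.5326 -0.1478  0.104 ]] [[ 0.535  -0.1523  0.104 ]]
```

View pics/t1.png

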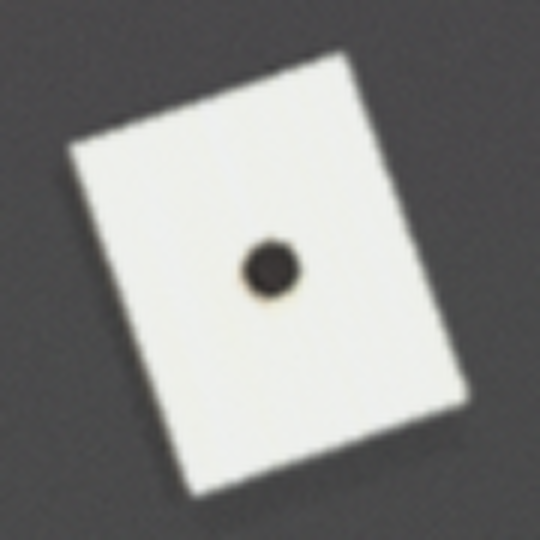

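View pics/s1.png

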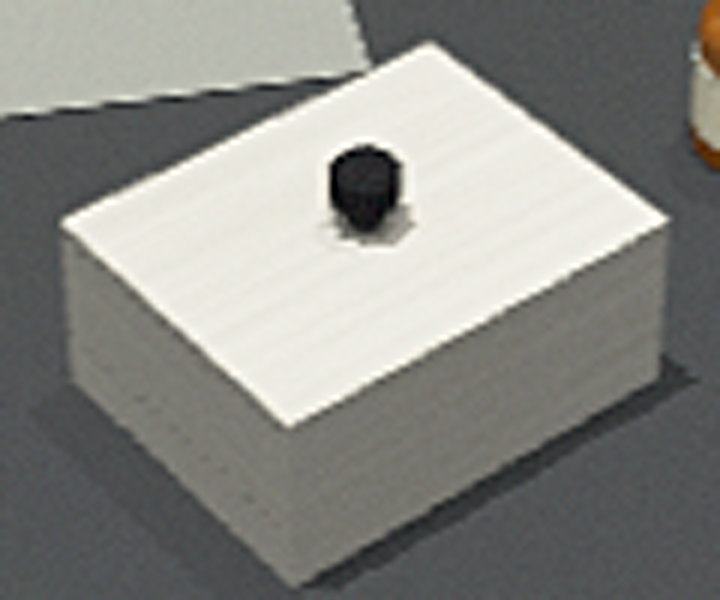

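```bash
python3 -m jog '[{"rotation":[0,0,-6.4],"travel":[28,-48.5,-2],"jaw":1},{"rotation":[0,0,-6.4],"travel":[28,-48.5,-2],"jaw":1},{"rotation":[0,0,-6.4],"travel":[28,-48.5,-2],"jaw":1},{"rotation":[0,0,-6.4],"travel":[28,-48.5,-2],"jaw":1},{"rotation":[0,0,-6.4],"travel":[28,-48.5,-2],"jaw":1},{"rotation":[0,0,-6.4],"travel":[28,-48.5,-2],"jaw":1},{"rotation":[0,0,-6.4],"travel":[28,-48.5,-2],"jaw":1}]' 40
```

```text
time: 2.58
ee_pos: [0.341, 0.1896, 0.2174]
tcp_rot: [-90.0, -0.1, 29.8]
wrist_force: [0.4, 0.4, -0.0]
opening: 0.0857
```

```bash
python3 -m jog '[{"rotation":[0,0,-6.4],"travel":[28,-48.5,-2],"jaw":1},{"rotation":[0,0,-6.4],"travel":[28,-48.5,-2],"jaw":1},{"rotation":[0,0,-6.4],"travel":[28,-48.5,-2],"jaw":1},{"rotation":[0,0,-6.4],"travel":[28,-48.5,-2],"jaw":1},{"rotation":[0,0,-6.4],"travel":[28,-48.5,-2],"jaw":1},{"rotation":[0,0,-6.4],"travel":[28,-48.5,-2],"jaw":1},{"rotation":[0,0,-6.4],"travel":[28,-48.5,-2],"jaw":1},{"rotation":[0,0,0],"travel":[0,0,0],"jaw":0.6}]' 40; python3 -c "
from h import *
cv2.imwrite('pics/s2.png',bot.camera('side')[:,:,::-1])
print(bot.get_obs())"
```

```text
time: 3.58
ee_pos: [0.5372, -0.1511, 0.2016]
tcp_rot: [-90.0, 0.1, -15.1]
wrist_force: [0.5, -0.3, -0.1]
opening: 0.0702
{'time': 3.625, 'q': array([-15.5788,   5.536 ,   7.4474,  92.0226,   0.0036,  89.3691]), 'qd': array([ 2.1103, -2.6578, -1.4235,  0.558 ,  0.2912, -0.2252]), 'joint_efforts': array([ -1.7515, -50.9193,  47.4224,  -0.4273,  -0.1267,   0.0906]), 'ee_pos': array([ 0.5365, -0.1496,  0.2022]), 'tcp_rot': array([-89.9951,   0.1111, -14.9479]), 'wrist_force': array([-0.4091,  0.6705,  0.5728]), 'torque': array([-0.0136,  0.0501,  0.0446]), 'opening': 0.06856661616330872}
```

```bash
python3 -m jog '[{"rotation":[0,0,0],"travel":[-3,0,-30],"jaw":0.6},{"rotation":[0,0,0],"travel":[0,0,-40],"jaw":0.6},{"rotation":[0,0,0],"travel":[0,0,-20],"jaw":0.6},{"rotation":[0,0,0],"travel":[0,0,0],"jaw":0.6}]' 40; python3 -c "
from h import *
im=bot.camera('side')[180:330,200:350,::-1]
cv2.imwrite('pics/s3.png',cv2.resize(im,None,fx=4,fy=4))
im=bot.camera('top')[180:300,260:400,::-1]
cv2.imwrite('pics/t3.png',cv2.resize(im,None,fx=4,fy=4))"
```

```text
time: 4.12
ee_pos: [0.5323, -0.147, 0.1124]
tcp_rot: [-90.0, 0.1, -14.7]
wrist_force: [-0.1, -1.0, -0.1]
opening: 0.068
```

View pics/s3.png

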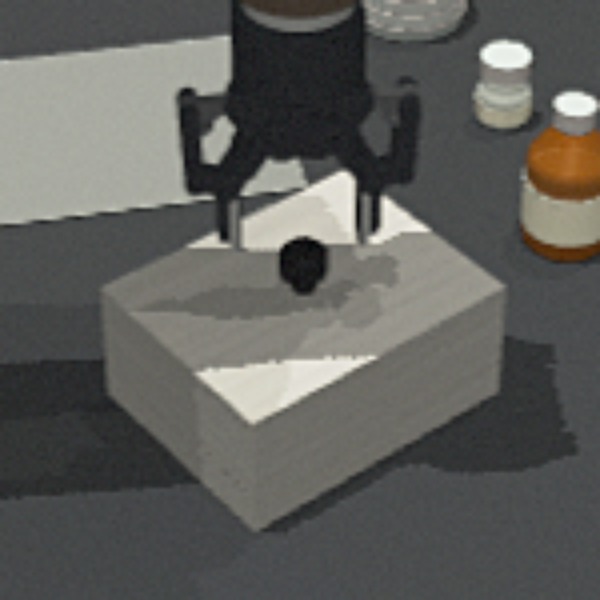

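View pics/t3.png

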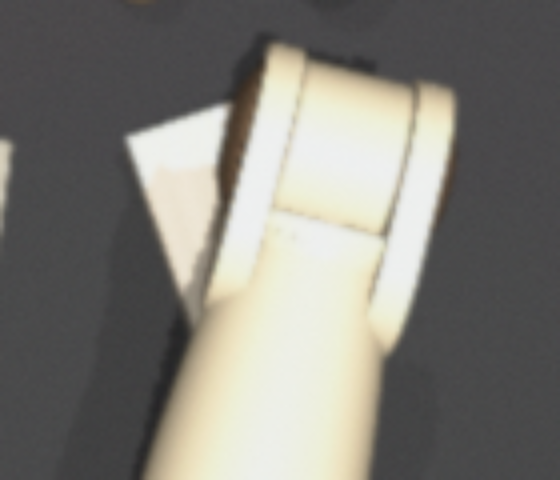

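```bash
python3 -m jog '[{"rotation":[0,0,0],"travel":[0,0,-14],"jaw":0.5},{"rotation":[0,0,0],"travel":[0,0,-10],"jaw":0.4},{"rotation":[0,0,0],"travel":[0,0,0],"jaw":0.2},{"rotation":[0,0,0],"travel":[0,0,0],"jaw":-1},{"rotation":[0,0,0],"travel":[0,0,0],"jaw":-1},{"rotation":[0,0,0],"travel":[0,0,0],"jaw":-1},{"rotation":[0,0,0],"travel":[0,0,0],"jaw":-1}]' 40; python3 -c "
from h import *
im=bot.camera('side')[180:330,200:350,::-1]
cv2.imwrite('pics/s4.png',cv2.resize(im,None,fx=4,fy=4))"
```

```text
time: 5.1
ee_pos: [0.5338, -0.1484, 0.0898]
tcp_rot: [-90.0, -0.1, -14.8]
wrist_force: [-0.7, -1.2, 3.4]
opening: 0.0282
```

View pics/s4.png

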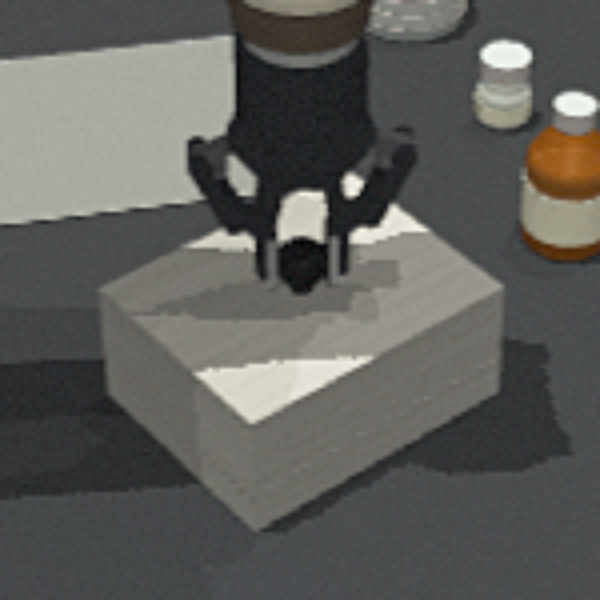

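```bash
python3 -m jog '[{"rotation":[0,0,0],"travel":[0,0,0],"jaw":-1},{"rotation":[0,0,0],"travel":[0,0,10],"jaw":-1},{"rotation":[0,0,0],"travel":[0,0,20],"jaw":-1},{"rotation":[0,0,0],"travel":[0,0,25],"jaw":-1},{"rotation":[0,0,0],"travel":[0,0,25],"jaw":-1},{"rotation":[0,0,0],"travel":[0,0,20],"jaw":-1},{"rotation":[0,0,0],"travel":[0,0,0],"jaw":-1}]' 70; python3 -c "
from h import *
im=bot.camera('side')[100:330,150:400,::-1]
cv2.imwrite('pics/s5.png',cv2.resize(im,None,fx=3,fy=3)[:600])"
```

```text
time: 6.02
ee_pos: [0.5339, -0.1484, 0.1904]
tcp_rot: [-90.0, -0.1, -14.8]
wrist_force: [0.4, -0.0, -3.7]
opening: 0.0277
```

View pics/s5.png

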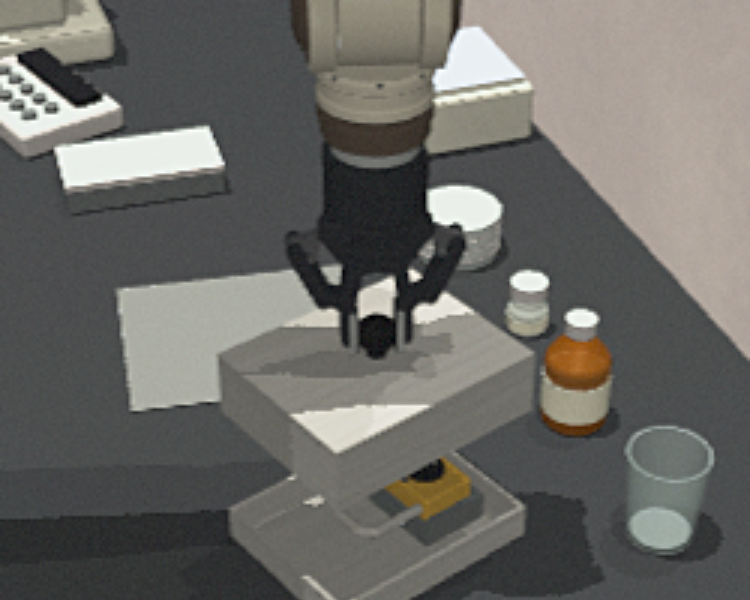

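```bash
python3 -m jog '[{"rotation":[0,0,-3],"travel":[-2,15,0],"jaw":-1},{"rotation":[0,0,-4],"travel":[-4,30,0],"jaw":-1},{"rotation":[0,0,-4],"travel":[-4,45,0],"jaw":-1},{"rotation":[0,0,-4],"travel":[-4,50,0],"jaw":-1},{"rotation":[0,0,-4],"travel":[-4,50,0],"jaw":-1},{"rotation":[0,0,-4],"travel":[-4,50,0],"jaw":-1},{"rotation":[0,0,-4],"travel":[-4,45,0],"jaw":-1},{"rotation":[0,0,0],"travel":[0,23,0],"jaw":-1}]' 70;python3 -m jog '[{"rotation":[0,0,0],"travel":[0,0,-20],"jaw":-1},{"rotation":[0,0,0],"travel":[0,0,-40],"jaw":-1},{"rotation":[0,0,0],"travel":[0,0,-30],"jaw":-1},{"rotation":[0,0,0],"travel":[0,0,-10],"jaw":-1},{"rotation":[0,0,0],"travel":[0,0,0],"jaw":-1}]'; python3 -c "
from h import *
im=bot.camera('side')[100:300,130:380,::-1]
cv2.imwrite('pics/s6.png',cv2.resize(im,None,fx=3,fy=3)[:600])"
```

```text
time: 7.08
ee_pos: [0.5064, 0.1617, 0.1876]
tcp_rot: [-90.1, 0.1, -41.8]
wrist_force: [-0.4, 0.1, -4.4]
opening: 0.0275
time: 7.7
ee_pos: [0.507, 0.1595, 0.0887]
tcp_rot: [-90.1, 0.0, -41.8]
wrist_force: [-0.5, -0.1, -3.4]
opening: 0.0272
```

View pics/s6.png

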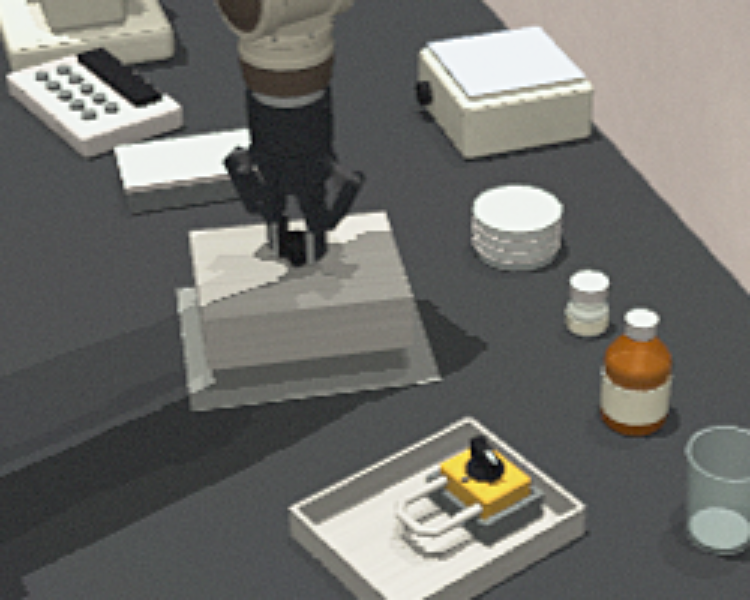

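```bash
python3 -m jog '[{"rotation":[0,0,0],"travel":[0,0,-10],"jaw":-1},{"rotation":[0,0,0],"travel":[0,0,-7],"jaw":-1},{"rotation":[0,0,0],"travel":[0,0,-2],"jaw":-1},{"rotation":[0,0,0],"travel":[0,0,0],"jaw":-1}]'
```

```text
time: 8.25
ee_pos: [0.5074, 0.1597, 0.0702]
tcp_rot: [-90.0, 0.0, -41.8]
wrist_force: [0.2, 0.8, -3.4]
opening: 0.0272
```

```bash
python3 -m jog '[{"rotation":[0,0,0],"travel":[0,0,-1.5],"jaw":-1},{"rotation":[0,0,0],"travel":[0,0,0],"jaw":-1}]'; python3 -m jog '[{"rotation":[0,0,0],"travel":[0,0,-1],"jaw":-1},{"rotation":[0,0,0],"travel":[0,0,0],"jaw":-1}]'
```

```text
time: 8.5
ee_pos: [0.5075, 0.1597, 0.0688]
tcp_rot: [-90.0, -0.0, -41.8]
wrist_force: [0.9, 0.4, -4.4]
opening: 0.0275
time: 8.75
ee_pos: [0.5076, 0.1597, 0.068]
tcp_rot: [-90.0, -0.0, -41.8]
wrist_force: [0.2, 1.6, -2.4]
opening: 0.0272
```

Touching now; release and rise.

```bash
python3 -m jog '[{"rotation":[0,0,0],"travel":[0,0,-0.5],"jaw":-1},{"rotation":[0,0,0],"travel":[0,0,0],"jaw":-0.1},{"rotation":[0,0,0],"travel":[0,0,0],"jaw":0.1},{"rotation":[0,0,0],"travel":[0,0,0],"jaw":0.4},{"rotation":[0,0,0],"travel":[0,0,0],"jaw":0.5},{"rotation":[0,0,0],"travel":[0,0,20],"jaw":0.5},{"rotation":[0,0,0],"travel":[0,0,45],"jaw":0.5},{"rotation":[0,0,0],"travel":[0,0,50],"jaw":0.5}]'; python3 - <<'E'
from h import *
a=bot.camera('side')[:,:,::-1]; b=bot.camera('top')[:,:,::-1]
cv2.imwrite('pics/s7.png',cv2.resize(a[130:290,150:380],None,fx=3.4,fy=3.4)); cv2.imwrite('pics/s7l.png',cv2.resize(a[220:320,215:335],None,fx=6,fy=6,interpolation=cv2.INTER_CUBIC))
cv2.imwrite('pics/t7.png',cv2.resize(b[180:290,270:380],None,fx=5.4,fy=5.4,interpolation=cv2.INTER_CUBIC))
for t in("lock","dial","shackle_bar","dial_grip","lock_center","shackle"):
  for c in("top","side"):
    r=bot.recognise(c,t); print(t,c,[(q["xy"],q["score"]) for q in r[:2]])
E
```

```text
time: 9.75
ee_pos: [0.507, 0.1596, 0.1831]
tcp_rot: [-90.1, 0.0, -41.8]
wrist_force: [1.0, 1.5, -0.1]
opening: 0.0642
lock top [([320.5, 219.7], 0.82)]
lock side [([288.4, 263.3], 0.92), ([195.3, 158.2], 0.49)]
dial top [([318.1, 222.3], 0.57)]
dial side [([290.3, 253.1], 0.59), ([290.0, 259.4], 0.4)]
shackle_bar top [([325.2, 238.1], 0.69)]
shackle_bar side [([272.6, 273.2], 0.72)]
dial_grip top []
dial_grip side [([270.9, 272.7], 0.74), ([291.0, 254.3], 0.64)]
lock_center top [([318.6, 220.8], 0.6)]
lock_center side [([286.9, 259.5], 0.86)]
shackle top [([325.9, 239.6], 0.42)]
shackle side [([272.7, 278.4], 0.58)]
```

View pics/s7.png

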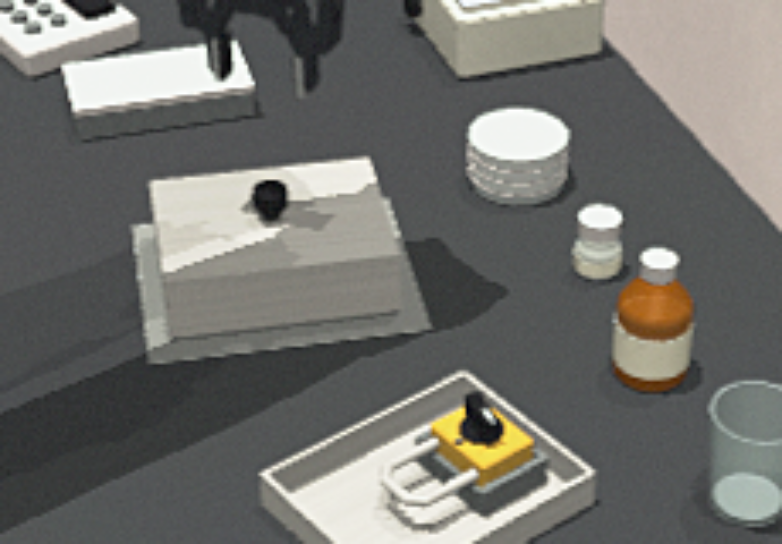

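View pics/s7l.png

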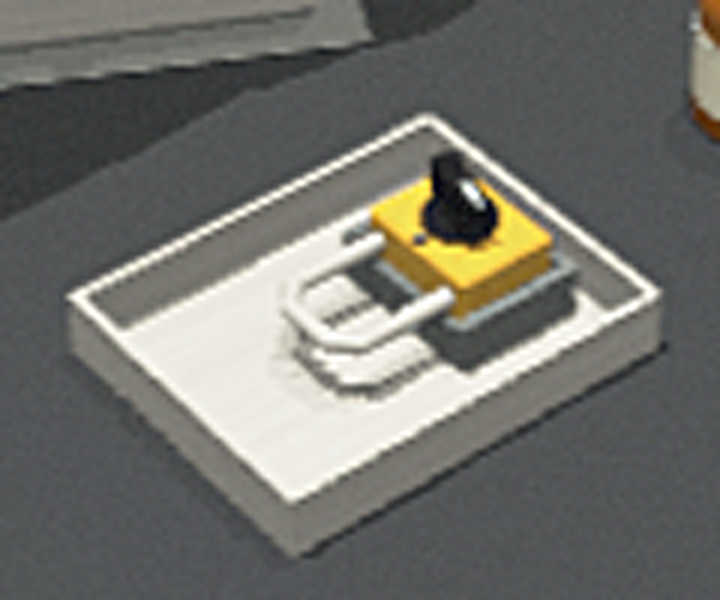

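View pics/t7.png

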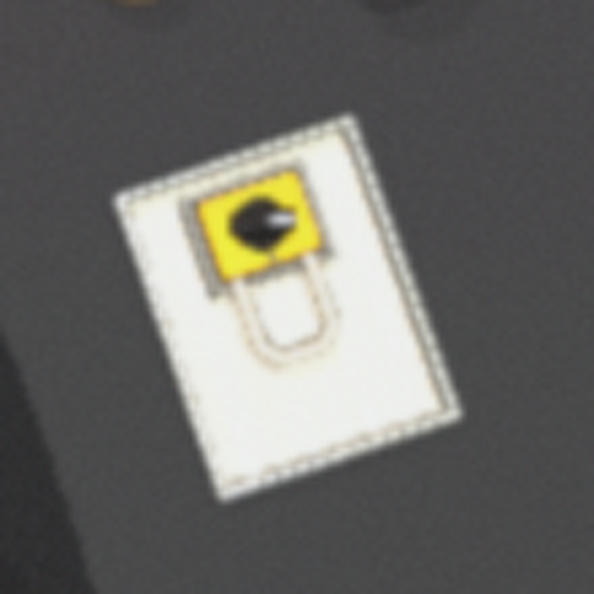

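```bash
cat > m.py <<'E'
from h import *
def yellow(c):
    im=bot.camera(c); hsv=cv2.cvtColor(im,cv2.COLOR_RGB2HSV)
    m=cv2.inRange(hsv,(20,120,100 if c=="top" else 190),(35,255,255)); m[:180]=0;m[300:]=0
    n,l,s,ce=cv2.connectedComponentsWithStats(m); 
    x0=300 if c=="top" else 275
    return im,m
if __name__=="__main__":
    for c in("top","side"):
        im,m=yellow(c); ct=max(cv2.findContours(m,cv2.RETR_EXTERNAL,cv2.CHAIN_APPROX_NONE)[0],key=cv2.contourArea)[:,0]
        r=cv2.minAreaRect((plane(c,ct,.043)[:,:2]*1000).astype(np.float32)); print(c,"face",r)
        r=rect(c,"tray",.030); print("tray",r)
    for yaw in (18.7,):
        ctr=np.array([.5337,-.1472]); t=np.radians(yaw); u=np.array([np.cos(t),np.sin(t)]); v=np.array([-u[1],u[0]])
        L=ctr+.05*u
        def W(o,dx,dy,z): return np.r_[o+dx*u+dy*v,z]
        for c in("top","side"):
            im=bot.camera(c)[:,:,::-1].copy(); k=6
            x0,y0=(275,185) if c=="top" else (230,225)
            big=cv2.resize(im[y0:y0+100,x0:x0+110],None,fx=k,fy=k,interpolation=cv2.INTER_CUBIC)
            def pt(X): q=(proj(c,X)[0]-[x0,y0]+.5)*k; return tuple(int(i) for i in q)
            def poly(ps,col): cv2.polylines(big,[np.array([pt(p) for p in ps])],True,col,1)
            poly([W(ctr,a,b,.03) for a,b in((-.095,-.075),(.095,-.075),(.095,.075),(-.095,.075))],(0,0,255))
            poly([W(L,a,b,.043) for a,b in((-.025,-.032),(.025,-.032),(.025,.032),(-.025,.032))],(255,0,0))
            for d,col in((.873,(0,255,0)),(1.309,(255,0,255))):
                e=t+d+np.pi; w=np.array([np.cos(e),np.sin(e)])*.019
                cv2.line(big,pt(np.r_[L,.065]),pt(np.r_[L+w,.065]),col,1)
            cv2.imwrite(f"pics/ov_{c}.png",big)
E
python3 m.py
```

```text
top face ((580.65234375, -130.57525634765625), (48.71282958984375, 63.40782165527344), 17.984800338745117)
tray (((535.3999633789062, -145.62098693847656), (189.63467407226562, 153.32960510253906), 18.477712631225586), 0.84)
side face ((579.6837158203125, -139.65359497070312), (49.477787017822266, 62.22180938720703), 18.008604049682617)
tray (((529.728759765625, -165.83395385742188), (208.44125366210938, 176.19488525390625), 18.24124526977539), 0.75)
```

View pics/ov_top.png

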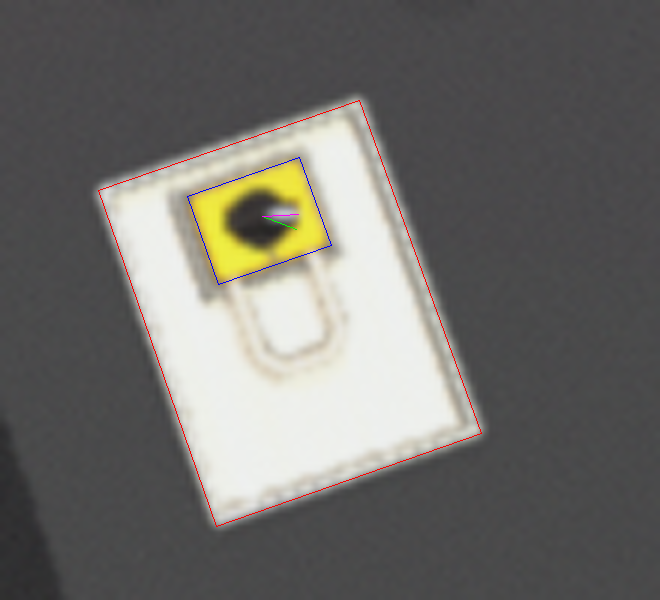

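View pics/ov_side.png

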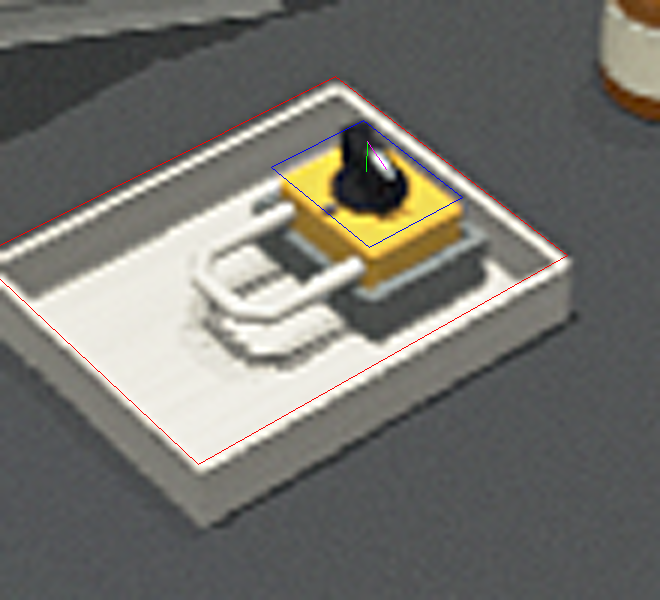

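```bash
python3 - <<'E'
from h import *
a=proj("top",[.5807,-.1306,.043])[0]; b=np.array([291.6,257.2]); print(a,b,tri(a,b),plane("side",b,.043))
# tray rim check
t=np.radians(18.5);R=np.array([[np.cos(t),-np.sin(t)],[np.sin(t),np.cos(t)]])
S=np.array([(335,85),(570,262),(203,472)])/6+[230,225]-.5
ps=plane("side",S,.03); print(ps)
c=(ps[0]+ps[2])/2; print(c) 
print(bot.get_obs()["ee_pos"])
def dn(c):
  im=bot.camera(c)
  cv2.imwrite('pics/big.png',cv2.resize(im[235:275,270:320,::-1],None,fx=14,fy=14,interpolation=cv2.INTER_CUBIC))
dn("side")
E
```

```text
[317.5217 221.4605] [291.6 257.2] (array([ 0.5829, -0.1316,  0.0352]), array([ 0.119 , -0.4348, -0.3461,  0.048 ])) [[ 0.5804 -0.1402  0.043 ]]
[[ 0.5973 -0.0512  0.03  ]
 [ 0.6471 -0.192   0.03  ]
 [ 0.4682 -0.2531  0.03  ]]
[ 0.5328 -0.1522  0.03  ]
[0.5075 0.1597 0.1823]
```

View pics/big.png

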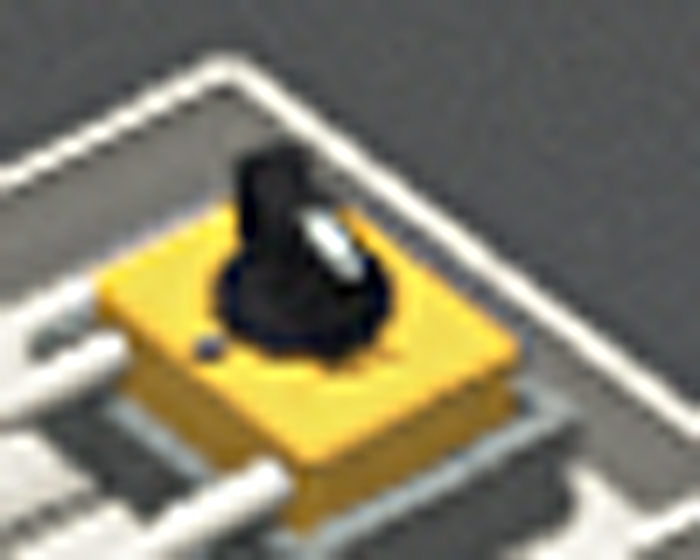

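```bash
python3 - <<'E'
from h import *
for z in (.1124,.118,.1215): print(proj("side",[.5323,-.147,z]))
# jaw tip positions: +-34mm along yaw -14.7
t=np.radians(-14.7);u=np.array([np.cos(t),np.sin(t),0])
for s in(-1,1): print(s,proj("side",np.array([.5323,-.147,.1215])+s*.034*u))
for s in(-1,1): print(s,"closed",proj("side",np.array([.5338,-.1484,.0925])+s*.015*np.array([np.cos(t),np.sin(t),0])))
E
```

```text
[[274.1599 241.1603]]
[[274.1556 239.3118]]
[[274.1528 238.1518]]
-1 [[259.7313 238.966 ]]
1 [[288.5042 237.3414]]
-1 closed [[268.6915 248.235 ]]
1 closed [[281.2252 247.5066]]
```

```bash
python3 -m jog '[{"rotation":[0,0,6],"travel":[8,-30,0],"jaw":0.1},{"rotation":[0,0,6],"travel":[9,-45,0],"jaw":0.1},{"rotation":[0,0,6],"travel":[9,-45,0],"jaw":0.1},{"rotation":[0,0,6],"travel":[9,-45,0],"jaw":0.1},{"rotation":[0,0,6],"travel":[9,-45,0],"jaw":0.1},{"rotation":[0,0,6],"travel":[9,-35,-15],"jaw":0.1},{"rotation":[0,0,6],"travel":[10,-30,-30],"jaw":0.1},{"rotation":[0,0,3],"travel":[10,-18,-30],"jaw":0.1}]' 30;python3 -m jog '[{"rotation":[0,0,0],"travel":[0,0,-20],"jaw":0},{"rotation":[0,0,0],"travel":[0,0,0],"jaw":0}]'; python3 -c "
from h import *
cv2.imwrite('pics/s8.png',cv2.resize(bot.camera('side')[210:290,240:340,::-1],None,fx=7,fy=7,interpolation=cv2.INTER_CUBIC))"
```

```text
time: 11.8
ee_pos: [0.5808, -0.1349, 0.1065]
tcp_rot: [-90.0, -0.0, 3.2]
wrist_force: [0.3, 0.3, -0.3]
opening: 0.047
time: 12.05
ee_pos: [0.5795, -0.1333, 0.0856]
tcp_rot: [-89.9, 0.2, 3.1]
wrist_force: [-0.2, 0.7, 0.4]
opening: 0.0424
```

View pics/s8.png

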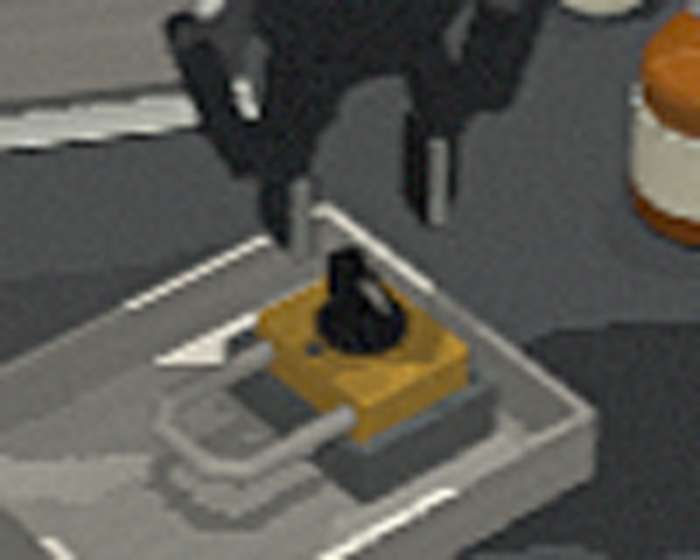

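```bash
python3 - <<'E'
from h import *
for dz in(0,.003,.006,.009):
  print(dz,"now",proj("side",[.5801,-.1333-.011,.0856+dz]),"meas 291.4 243.9 |",proj("side",[.5323-.0028,-.147-.0106,.1124+dz]),"meas 274.9,241")
print(proj("side",[[.5807,-.1306,.047],[.5807,-.1333,.047],[.5807,-.1363,.047],[.5807,-.140,.047]]),"meas disc ", 363/7+240,321/7+210)
im=bot.camera('side')
cv2.imwrite('pics/s8b.png',cv2.resize(im[235:262,272:307,::-1],None,fx=20,fy=20,interpolation=cv2.INTER_NEAREST))
E
```

```text
0 now [[292.3937 244.8864]] meas 291.4 243.9 | [[274.5516 244.0908]] meas 274.9,241
0.003 now [[292.4156 243.926 ]] meas 291.4 243.9 | [[274.5498 243.0988]] meas 274.9,241
0.006 now [[292.4374 242.9631]] meas 291.4 243.9 | [[274.548  242.1042]] meas 274.9,241
0.009 now [[292.4594 241.9976]] meas 291.4 243.9 | [[274.5461 241.1068]] meas 274.9,241
[[290.354  253.576 ]
 [290.744  254.2401]
 [291.1787 254.9805]
 [291.7169 255.897 ]] meas disc  291.85714285714283 255.85714285714286
```

View pics/s8b.png

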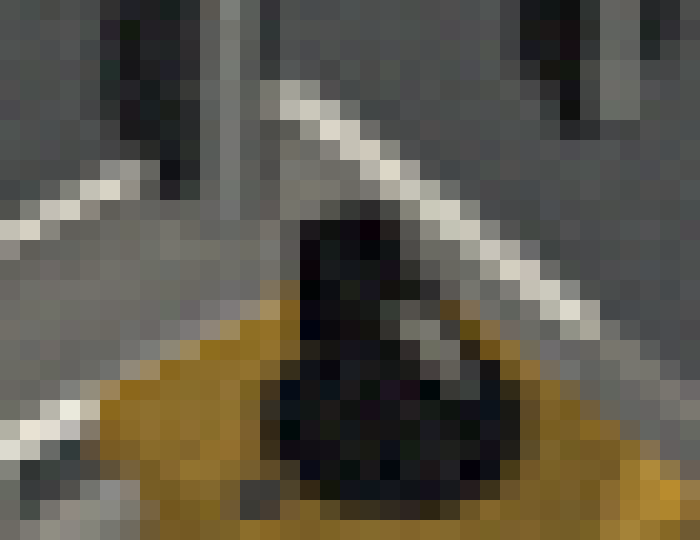

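```bash
python3 - <<'E'
from h import *
for y in(-.130,-.133,-.136,-.139): print(y,proj("side",[.5807-.0063,y-.0158,.043]),proj("side",[.5807,y,.047]))
for c,(x0,y0,w,h) in dict(top=(180,190,100,100),side=(180,160,110,90)).items():
    im=bot.camera(c); cv2.imwrite(f'pics/k{c}.png',cv2.resize(im[y0:y0+h,x0:x0+w,::-1],None,fx=6,fy=6,interpolation=cv2.INTER_CUBIC))
    g=im[y0:y0+h,x0:x0+w].max(2)
    m=(g<60).astype(np.uint8); n,l,s,ce=cv2.connectedComponentsWithStats(m)
    for i in range(1,n):
        if 8<s[i,4]<400: print(c,s[i],ce[i]+[x0,y0])
E
```

```text
-0.13 [[290.1518 259.148 ]] [[290.2675 253.4286]]
-0.133 [[290.5885 259.9016]] [[290.7006 254.1662]]
-0.136 [[291.0266 260.6579]] [[291.1352 254.9063]]
-0.139 [[291.4662 261.4166]] [[291.5712 255.6489]]
top [42 52  7  7 23] [225.6957 244.5652]
side [ 0  0 47 11 59] [204.678  166.3898]
side [45 23  9 12 88] [229.0568 188.2841]
side [107  85   3   5  13] [288.0769 247.3077]
```

View pics/ktop.png

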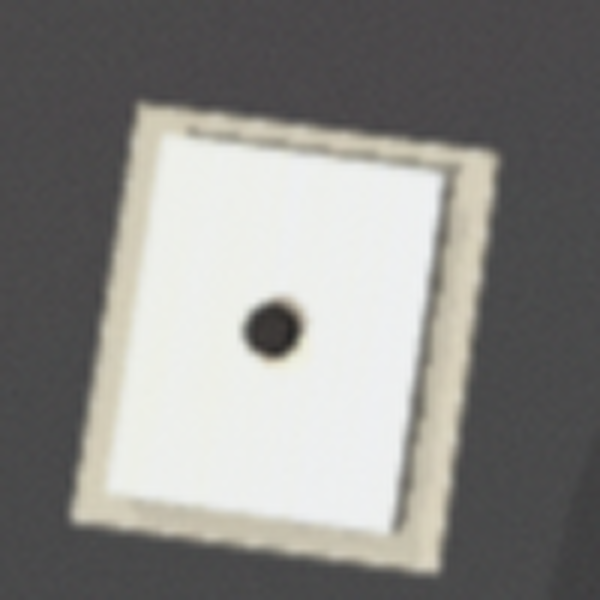

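View pics/kside.png

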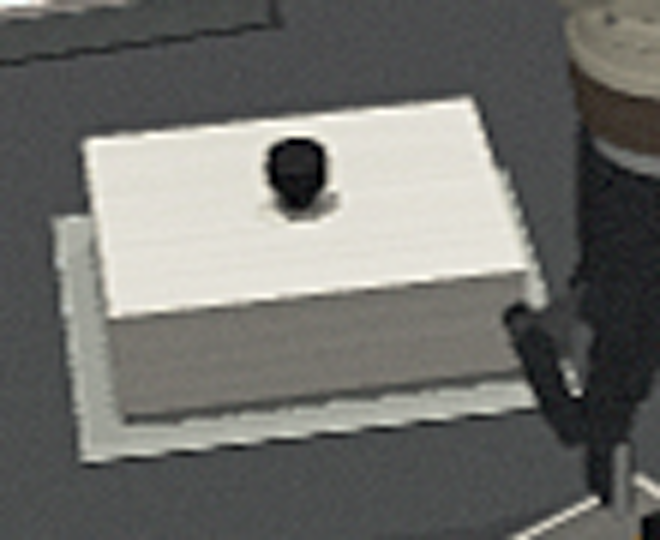

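```bash
python3 - <<'E'
from h import *
u=np.array([.745,-.667])
for c,p,z in (("top",(225.3,244.7),.091),("side",(229.2,188.3),.084)):
    q=plane(c,p,z)[0]; print(c,q,q[:2]@u)
print(np.array([.5076,.1597])@u)
E
```

```text
top [0.5059 0.1592 0.091 ] 0.2707680401616761
side [0.5046 0.1494 0.084 ] 0.2762724949416945
0.27164210000000005
```

```bash
python3 -m jog '[{"rotation":[0,0,0],"travel":[1,0.5,-15],"jaw":0},{"rotation":[0,0,0],"travel":[0,0,-12],"jaw":0},{"rotation":[0,0,0],"travel":[0,0,-7],"jaw":0},{"rotation":[0,0,0],"travel":[0,0,0],"jaw":-0.2}]' 30; python3 -c "
from h import *
cv2.imwrite('pics/s9.png',cv2.resize(bot.camera('side')[210:290,240:340,::-1],None,fx=7,fy=7,interpolation=cv2.INTER_CUBIC))"
```

```text
time: 12.75
ee_pos: [0.581, -0.1327, 0.0523]
tcp_rot: [-90.0, 0.1, 3.2]
wrist_force: [0.1, 0.2, 0.5]
opening: 0.0344
```

View pics/s9.png

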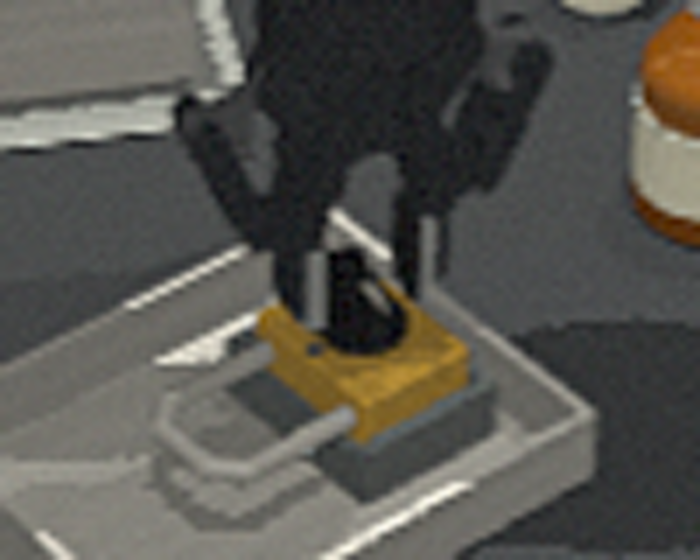

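```bash
python3 -m jog '[{"rotation":[0,0,0],"travel":[0,0,0],"jaw":-0.5},{"rotation":[0,0,0],"travel":[0,0,0],"jaw":-1},{"rotation":[0,0,0],"travel":[0,0,0],"jaw":-1},{"rotation":[0,0,0],"travel":[0,0,0],"jaw":-1}]' 20; python3 -c "
from h import *
cv2.imwrite('pics/s10.png',cv2.resize(bot.camera('side')[230:275,265:320,::-1],None,fx=12,fy=12,interpolation=cv2.INTER_CUBIC))
p=bot.get_obs()['ee_pos']
print(p,bot.get_obs()['wrist_force'])
for s in(-1,1): print((proj('side',p+[s*.006,-.011,.001])-[265,230]+.5)*12)
"
```

```text
time: 13.3
ee_pos: [0.5816, -0.1329, 0.0538]
tcp_rot: [-90.0, -0.0, 3.2]
wrist_force: [-1.2, -0.3, 5.7]
opening: 0.0114
[ 0.5816 -0.1329  0.0538] [-1.9391  0.2639  5.0862]
[[310.832  304.7788]]
[[365.4627 291.8087]]
```

View pics/s10.png

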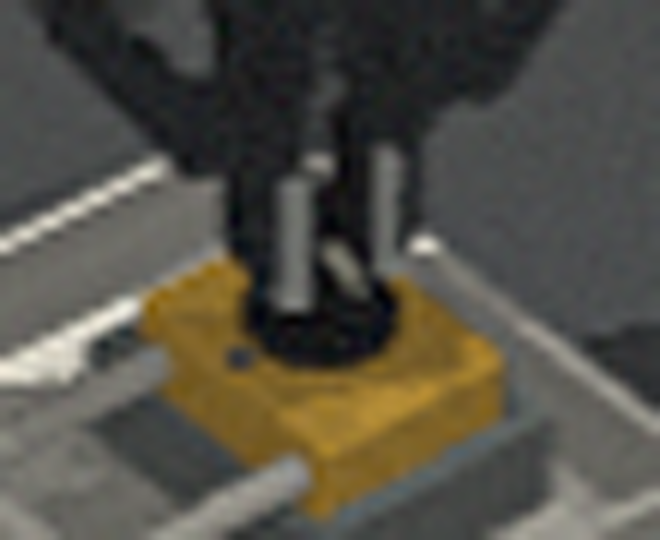

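```bash
python3 -m jog '[{"rotation":[0,0,0],"travel":[0,-0.5,1.5],"jaw":-1},{"rotation":[0,0,-6],"travel":[0,0,0],"jaw":-1},{"rotation":[0,0,-6],"travel":[0,0,0],"jaw":-1},{"rotation":[0,0,-6],"travel":[0,0,0],"jaw":-1},{"rotation":[0,0,-7],"travel":[0,0,0],"jaw":-1},{"rotation":[0,0,0],"travel":[0,0,0],"jaw":-1}]' 30; python3 -c "
from h import *
print(bot.get_obs()['torque'])
cv2.imwrite('pics/s11.png',cv2.resize(bot.camera('side')[230:275,265:320,::-1],None,fx=12,fy=12,interpolation=cv2.INTER_CUBIC))
"
```

```text
time: 14.1
ee_pos: [0.5811, -0.1332, 0.054]
tcp_rot: [-90.0, 0.1, -21.8]
wrist_force: [-1.1, -0.4, -4.5]
opening: 0.0112
[0.0005 0.0171 0.0036]
```

View pics/s11.png

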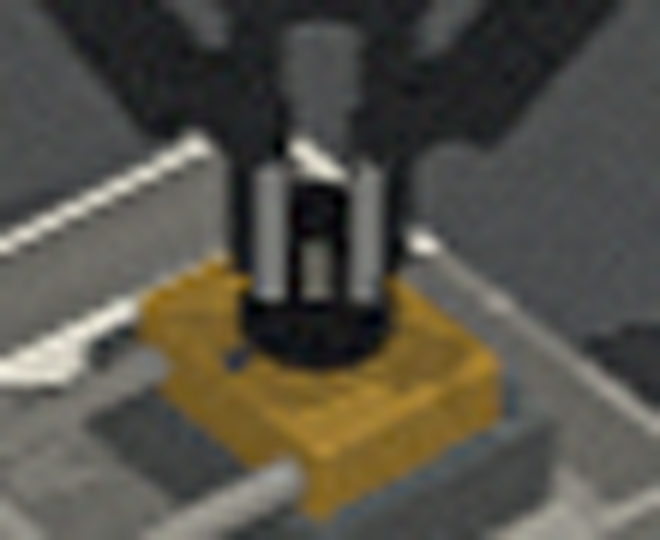

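```bash
python3 -m jog '[{"rotation":[0,0,-6],"travel":[0,0,-1],"jaw":-1},{"rotation":[0,0,-6],"travel":[0,0,0],"jaw":-1},{"rotation":[0,0,-6],"travel":[0,0,0],"jaw":-1},{"rotation":[0,0,-7],"travel":[0,0,0],"jaw":-1},{"rotation":[0,0,0],"travel":[0,0,0],"jaw":-1}]'; python3 -c "
from h import *
print(bot.get_obs()['torque'])
cv2.imwrite('pics/s12.png',cv2.resize(bot.camera('side')[230:275,265:320,::-1],None,fx=12,fy=12,interpolation=cv2.INTER_CUBIC))
"; python3 -m jog '[{"rotation":[0,0,-6],"travel":[0,0,0],"jaw":-1},{"rotation":[0,0,-6],"travel":[0,0,0],"jaw":-1},{"rotation":[0,0,-6],"travel":[0,0,0],"jaw":-1},{"rotation":[0,0,-7],"travel":[0,0,0],"jaw":-1},{"rotation":[0,0,0],"travel":[0,0,0],"jaw":-1}]'; python3 -c "
from h import *
print(bot.get_obs()['torque'])
cv2.imwrite('pics/s13.png',cv2.resize(bot.camera('side')[230:275,265:320,::-1],None,fx=12,fy=12,interpolation=cv2.INTER_CUBIC))
"
```

```text
time: 14.78
ee_pos: [0.5817, -0.1334, 0.0539]
tcp_rot: [-90.0, -0.0, -46.7]
wrist_force: [1.3, 0.6, -1.5]
opening: 0.0114
[-0.0415 -0.164  -0.066 ]
time: 15.45
ee_pos: [0.5816, -0.1334, 0.0539]
tcp_rot: [-90.0, -0.0, -71.6]
wrist_force: [2.1, 0.2, -0.5]
opening: 0.0108
[-0.0477 -0.2076 -0.0166]
```

View pics/s13.png

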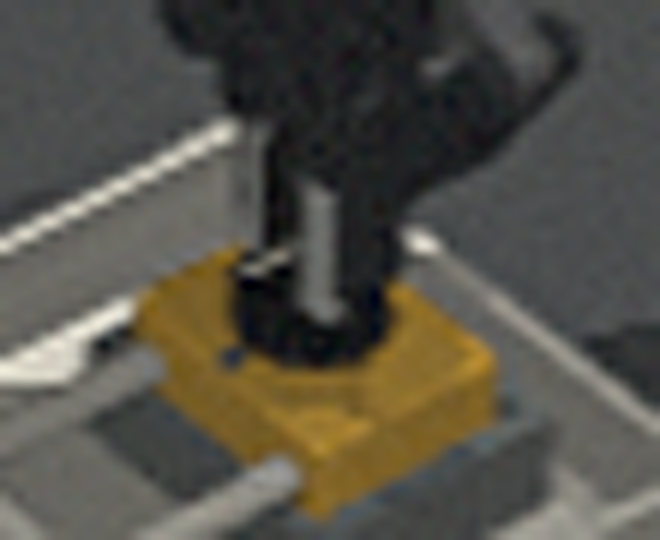

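```bash
python3 -m jog '[{"rotation":[0,0,0],"travel":[0,0,0],"jaw":-0.4},{"rotation":[0,0,0],"travel":[0,0,0],"jaw":-0.2},{"rotation":[0,0,0],"travel":[0,0,10],"jaw":-0.1},{"rotation":[0,0,0],"travel":[0,0,30],"jaw":-0.1},{"rotation":[0,0,9],"travel":[-10,-5,30],"jaw":-0.1},{"rotation":[0,0,9],"travel":[-25,-10,10],"jaw":-0.1},{"rotation":[0,0,9],"travel":[-25,-10,0],"jaw":-0.1},{"rotation":[0,0,9],"travel":[-15,0,0],"jaw":-0.1}]' 30
python3 -m jog '[{"rotation":[0,0,9],"travel":[0,0,0],"jaw":-0.1},{"rotation":[0,0,9],"travel":[0,0,0],"jaw":-0.1},{"rotation":[0,0,9],"travel":[0,0,0],"jaw":-0.1},{"rotation":[0,0,9],"travel":[0,0,0],"jaw":-0.1},{"rotation":[0,0,9],"travel":[0,0,0],"jaw":-0.1},{"rotation":[0,0,9],"travel":[0,0,0],"jaw":-0.1}]'
python3 -c "
from h import *
cv2.imwrite('pics/s14.png',cv2.resize(bot.camera('side')[210:310,230:330,::-1],None,fx=6,fy=6,interpolation=cv2.INTER_CUBIC))
cv2.imwrite('pics/t14.png',cv2.resize(bot.camera('top')[190:280,280:380,::-1],None,fx=6,fy=6,interpolation=cv2.INTER_CUBIC))
"
```

```text
time: 16.5
ee_pos: [0.5057, -0.1589, 0.135]
tcp_rot: [-90.0, -0.1, -35.5]
wrist_force: [-0.6, -0.9, -0.6]
opening: 0.0384
time: 17.25
ee_pos: [0.5066, -0.1583, 0.1347]
tcp_rot: [-90.0, -0.0, 18.5]
wrist_force: [0.5, -0.3, -0.4]
opening: 0.0384
```

View pics/s14.png

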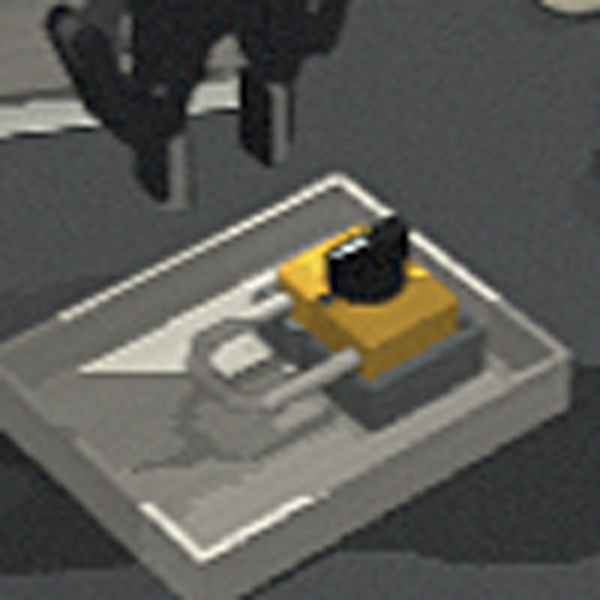

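View pics/t14.png

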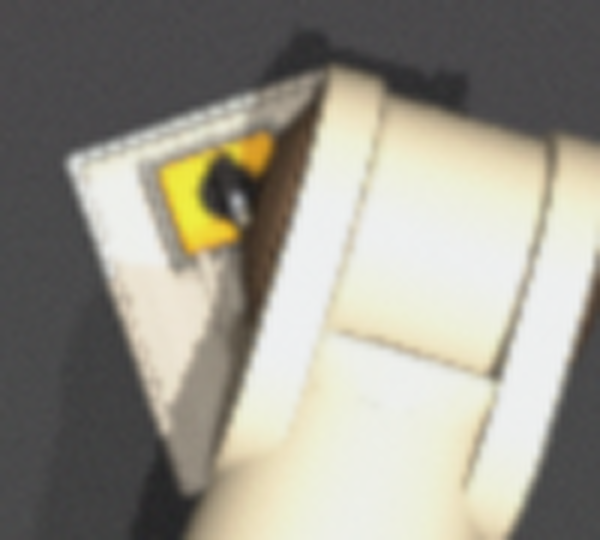

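```bash
python3 -m jog '[{"rotation":[0,0,0],"travel":[0,0.5,-25],"jaw":-0.1},{"rotation":[0,0,0],"travel":[0,0,-35],"jaw":-0.1},{"rotation":[0,0,0],"travel":[0,0,-25],"jaw":-0.1},{"rotation":[0,0,0],"travel":[0,0,0],"jaw":-0.1}]'
python3 -c "
from h import *
cv2.imwrite('pics/s15.png',cv2.resize(bot.camera('side')[230:300,240:320,::-1],None,fx=8,fy=8,interpolation=cv2.INTER_CUBIC))
"
```

```text
time: 17.85
ee_pos: [0.5054, -0.1575, 0.0475]
tcp_rot: [-89.9, 0.1, 18.0]
wrist_force: [-0.8, -1.1, 0.4]
opening: 0.0379
```

View pics/s15.png

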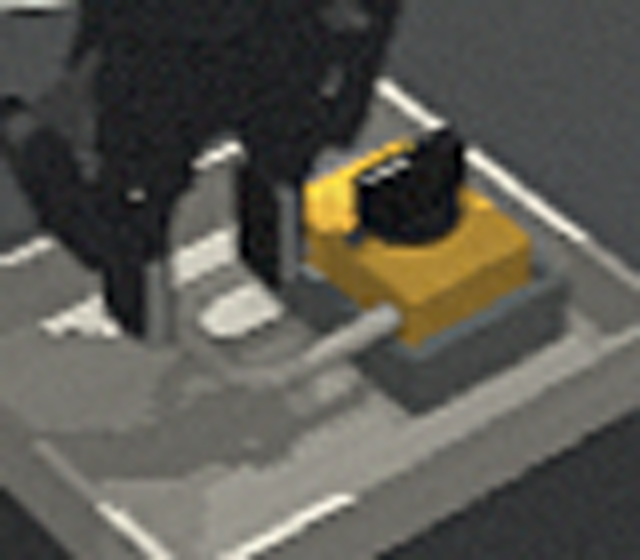

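```bash
python3 -m jog '[{"rotation":[0,0,0],"travel":[0,0,-10],"jaw":-0.1},{"rotation":[0,0,0],"travel":[0,0,-10],"jaw":-0.1},{"rotation":[0,0,0],"travel":[0,0,0],"jaw":-0.1}]'
python3 -c "
from h import *
cv2.imwrite('pics/s16.png',cv2.resize(bot.camera('side')[230:300,240:320,::-1],None,fx=8,fy=8,interpolation=cv2.INTER_CUBIC))
"
```

```text
time: 18.27
ee_pos: [0.506, -0.1577, 0.028]
tcp_rot: [-90.0, 0.1, 18.2]
wrist_force: [0.3, 0.0, 0.3]
opening: 0.0382
```

View pics/s16.png

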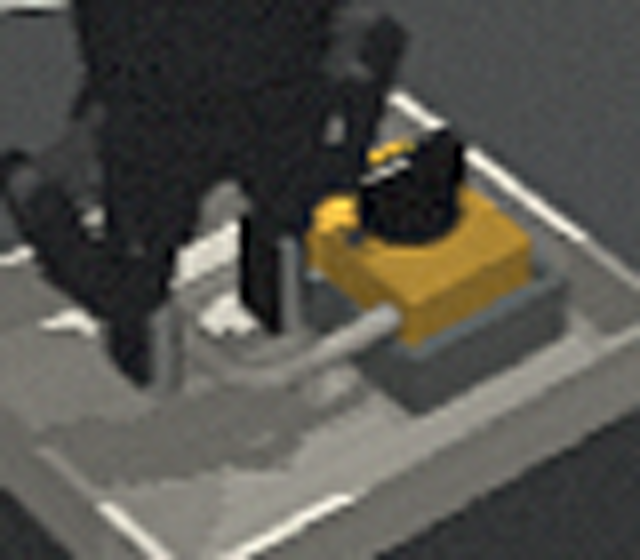

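```bash
python3 -m jog '[{"rotation":[0,0,0],"travel":[0,0,-9],"jaw":-0.1},{"rotation":[0,0,0],"travel":[0,0,0],"jaw":-0.5},{"rotation":[0,0,0],"travel":[0,0,0],"jaw":-1},{"rotation":[0,0,0],"travel":[0,0,0],"jaw":-1},{"rotation":[0,0,0],"travel":[0,0,0],"jaw":-1},{"rotation":[0,0,0],"travel":[0,0,0],"jaw":-1}]' 30
python3 -c "
from h import *
cv2.imwrite('pics/s17.png',cv2.resize(bot.camera('side')[230:300,240:320,::-1],None,fx=8,fy=8,interpolation=cv2.INTER_CUBIC))
"
```

```text
time: 19.08
ee_pos: [0.5063, -0.1578, 0.0197]
tcp_rot: [-90.0, 0.0, 18.2]
wrist_force: [-1.7, -0.2, -2.0]
opening: 0.0071
```

View pics/s17.png

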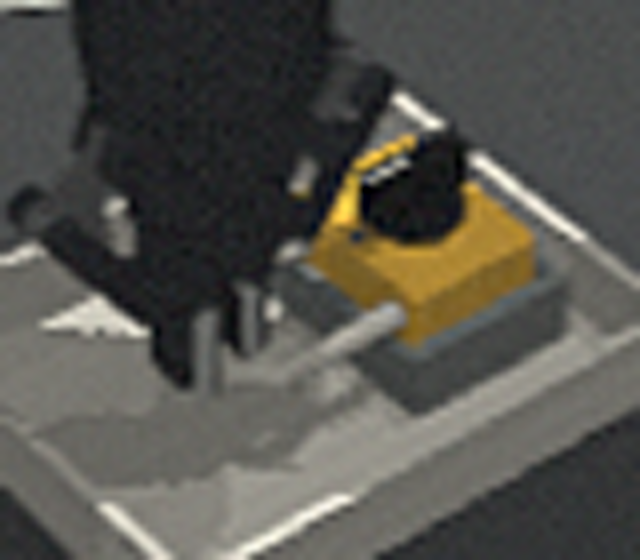

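```bash
python3 -m jog '[{"rotation":[0,0,0],"travel":[-3.8,-1.25,0],"jaw":-1},{"rotation":[0,0,0],"travel":[-3.8,-1.25,0],"jaw":-1},{"rotation":[0,0,0],"travel":[-3.8,-1.25,0],"jaw":-1},{"rotation":[0,0,0],"travel":[-3.8,-1.25,0],"jaw":-1},{"rotation":[0,0,0],"travel":[-3.8,-1.25,0],"jaw":-1},{"rotation":[0,0,0],"travel":[0,0,0],"jaw":-1}]' 30
python3 -c "
from h import *
print(bot.get_obs()['torque'])
cv2.imwrite('pics/s18.png',cv2.resize(bot.camera('side')[230:300,240:320,::-1],None,fx=8,fy=8,interpolation=cv2.INTER_CUBIC))
"
```

```text
time: 19.88
ee_pos: [0.4876, -0.1643, 0.02]
tcp_rot: [-90.0, -0.0, 18.2]
wrist_force: [3.5, 0.5, -1.6]
opening: 0.0076
[ 0.0776 -0.6482  0.0507]
```

View pics/s18.png

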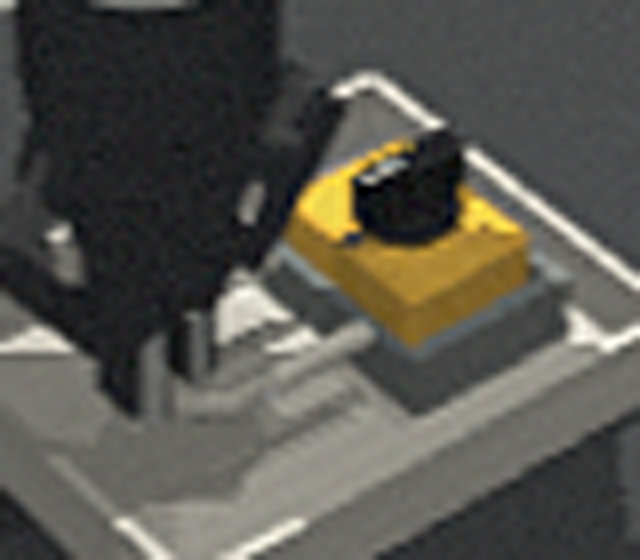

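```bash
python3 -m jog '[{"rotation":[0,0,0],"travel":[-1.9,-0.6,0],"jaw":-1},{"rotation":[0,0,0],"travel":[0,0,0],"jaw":-1},{"rotation":[0,0,0],"travel":[0,0,0],"jaw":-1}]' 30
```

```text
time: 20.3
ee_pos: [0.4876, -0.1644, 0.0203]
tcp_rot: [-90.0, -0.2, 18.2]
wrist_force: [12.6, 2.0, -4.3]
opening: 0.0075
```

```bash
python3 -m jog '[{"rotation":[0,0,0],"travel":[1.9,0.6,0],"jaw":-1},{"rotation":[0,0,0],"travel":[0,0,0],"jaw":-0.5},{"rotation":[0,0,0],"travel":[0,0,0],"jaw":-0.1},{"rotation":[0,0,0],"travel":[0,0,0],"jaw":-0.1},{"rotation":[0,0,0],"travel":[0,0,20],"jaw":-0.1},{"rotation":[0,0,0],"travel":[0,0,40],"jaw":0.2},{"rotation":[0,0,-9],"travel":[0,0,50],"jaw":1},{"rotation":[0,0,-9],"travel":[0,-60,20],"jaw":1}]' 30
python3 -c "
from m import *
for c in ('top','side'):
  im,m=yellow(c); ct=max(cv2.findContours(m,cv2.RETR_EXTERNAL,cv2.CHAIN_APPROX_NONE)[0],key=cv2.contourArea)[:,0]
  print(c,cv2.minAreaRect((plane(c,ct,.043)[:,:2]*1000).astype(np.float32)))
  x0,y0=(290,190) if c=='top' else (230,220)
  cv2.imwrite('pics/%s19.png'%c,cv2.resize(im[y0:y0+90,x0:x0+100,::-1],None,fx=6,fy=6,interpolation=cv2.INTER_CUBIC))
"
```

```text
time: 21.3
ee_pos: [0.4889, -0.2222, 0.1533]
tcp_rot: [-90.1, -0.2, 0.2]
wrist_force: [1.7, -1.3, 0.7]
opening: 0.0842
top ((579.0067749023438, -130.45822143554688), (49.67979431152344, 64.09844207763672), 18.04819679260254)
side ((583.22021484375, -155.89321899414062), (49.83137130737305, 28.511049270629883), 12.918000221252441)
```

View pics/side19.png

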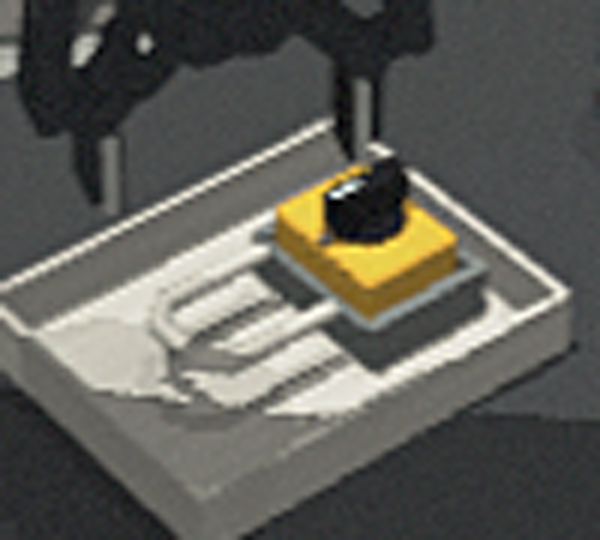

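View pics/top19.png

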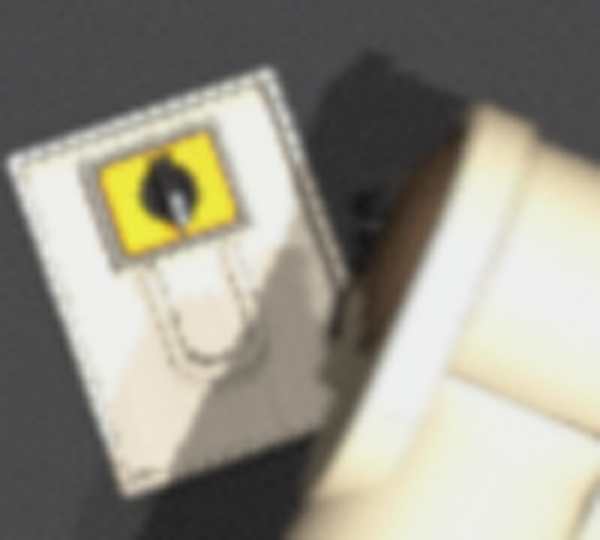

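```bash
python3 -m jog '[{"rotation":[0,0,-9],"travel":[8,10,0],"jaw":1},{"rotation":[0,0,-9],"travel":[15,15,0],"jaw":1},{"rotation":[0,0,-9],"travel":[15,15,0],"jaw":1},{"rotation":[0,0,-9],"travel":[15,15,0],"jaw":1},{"rotation":[0,0,-9],"travel":[15,15,0],"jaw":1},{"rotation":[0,0,-9],"travel":[12,12,-15],"jaw":1},{"rotation":[0,0,-9],"travel":[8,8,-25],"jaw":1},{"rotation":[0,0,-9],"travel":[0,0,-25],"jaw":1}]' 60
python3 -m jog '[{"rotation":[0,0,0],"travel":[0,0,-20],"jaw":1},{"rotation":[0,0,0],"travel":[0,0,0],"jaw":1},{"rotation":[0,0,0],"travel":[0,0,0],"jaw":1}]'
python3 -c "
from h import *
cv2.imwrite('pics/s20.png',cv2.resize(bot.camera('side')[220:300,240:330,::-1],None,fx=7,fy=7,interpolation=cv2.INTER_CUBIC))
p=bot.get_obs()['ee_pos']; print(bot.get_obs()['opening'])
"
```

```text
time: 22.4
ee_pos: [0.5756, -0.1325, 0.0834]
tcp_rot: [-90.0, 0.0, -72.0]
wrist_force: [0.0, -0.3, 0.1]
opening: 0.0854
time: 22.78
ee_pos: [0.5757, -0.1334, 0.0654]
tcp_rot: [-90.0, -0.0, -71.8]
wrist_force: [0.2, 0.2, 1.1]
opening: 0.0854
0.08531984863974855
```

View pics/s20.png

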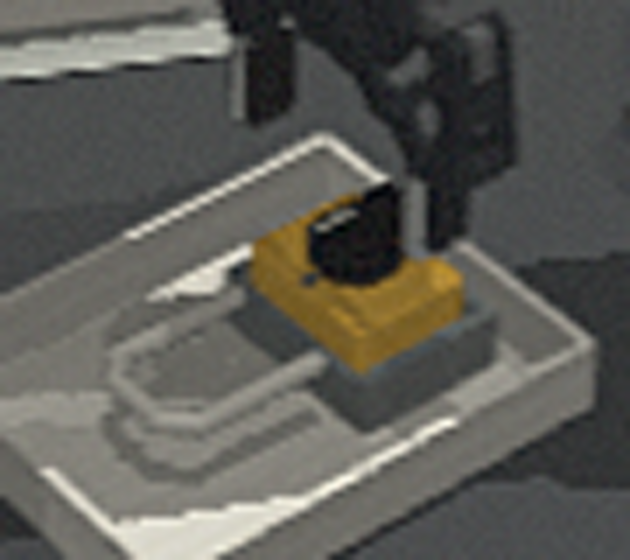

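```bash
python3 - <<'E'
from h import *
p=bot.get_obs()['ee_pos']; t=np.radians(18.2); u=np.array([np.cos(t),np.sin(t),0]); v=np.array([-u[1],u[0],0])
for dz in(0,.013):
  for s in(1,-1): print(dz,s,(proj("side",p+[0,0,dz]-.011*u+s*.043*v)[0]-[240,220]+.5)*7)
L=np.array([.5795,-.1320,.043])
for a,b in((-1,1),(1,-1),(-1,-1)): print((proj("side",L+a*.025*u+b*.032*v)[0]-[240,220]+.5)*7)
im=bot.camera('side'); cv2.imwrite('pics/s20b.png',cv2.resize(im[220:275,265:315,::-1],None,fx=11,fy=11,interpolation=cv2.INTER_NEAREST))
E
```

```text
0 1 [247.0237 157.1049]
0 -1 [401.1946 281.9416]
0.013 1 [246.9806 128.5921]
0.013 -1 [402.0463 252.968 ]
[243.1478 232.5198]
[466.1617 268.2853]
[356.4573 326.6612]
```

View pics/s20b.png

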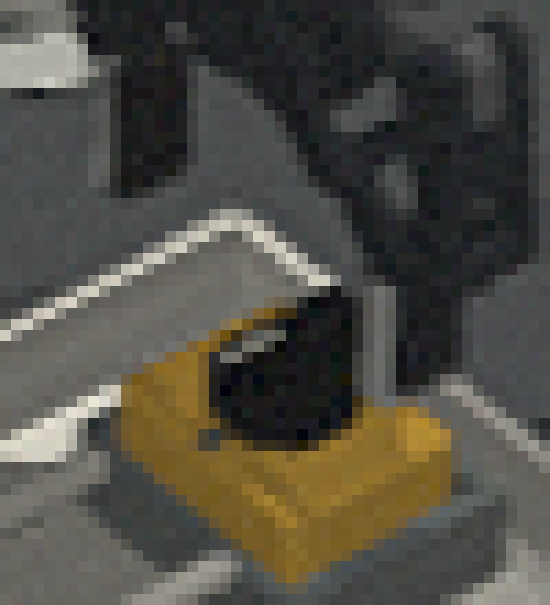

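```bash
python3 -m jog '[{"rotation":[0,0,0],"travel":[0.5,-1.7,-10],"jaw":1},{"rotation":[0,0,0],"travel":[0,0,-15],"jaw":1},{"rotation":[0,0,0],"travel":[0,0,-12],"jaw":1},{"rotation":[0,0,0],"travel":[0,0,-3],"jaw":1},{"rotation":[0,0,0],"travel":[0,0,0],"jaw":1}]'
python3 -c "
from h import *
cv2.imwrite('pics/s21.png',cv2.resize(bot.camera('side')[220:300,240:330,::-1],None,fx=7,fy=7,interpolation=cv2.INTER_CUBIC))
"
```

```text
time: 23.5
ee_pos: [0.5758, -0.135, 0.0243]
tcp_rot: [-90.0, 0.0, -71.8]
wrist_force: [0.6, -0.6, 0.6]
opening: 0.0852
```

View pics/s21.png

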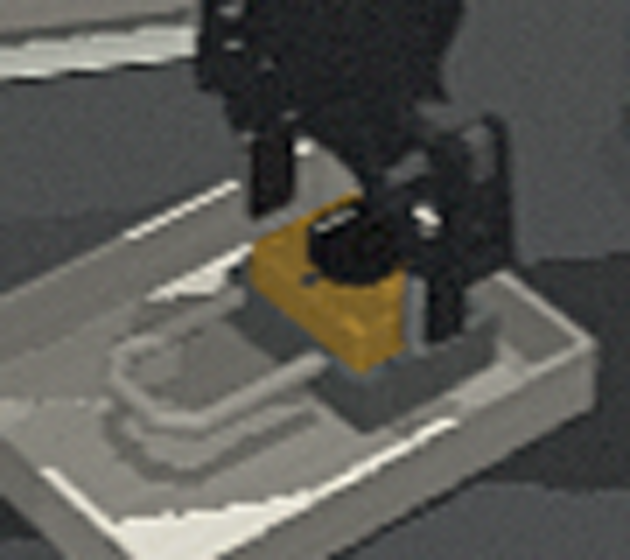

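```bash
python3 -m jog '[{"rotation":[0,0,0],"travel":[0,0,0],"jaw":0.6},{"rotation":[0,0,0],"travel":[0,0,0],"jaw":0.3},{"rotation":[0,0,0],"travel":[0,0,0],"jaw":0},{"rotation":[0,0,0],"travel":[0,0,0],"jaw":0},{"rotation":[0,0,0],"travel":[0,0,0],"jaw":-1}]' 40
python3 -c "
from h import *
cv2.imwrite('pics/s22.png',cv2.resize(bot.camera('side')[220:300,240:330,::-1],None,fx=7,fy=7,interpolation=cv2.INTER_CUBIC))
"
```

```text
time: 24.18
ee_pos: [0.5763, -0.135, 0.0253]
tcp_rot: [-89.9, -0.0, -71.8]
wrist_force: [-0.8, 0.5, 7.0]
opening: 0.0625
```

View pics/s22.png

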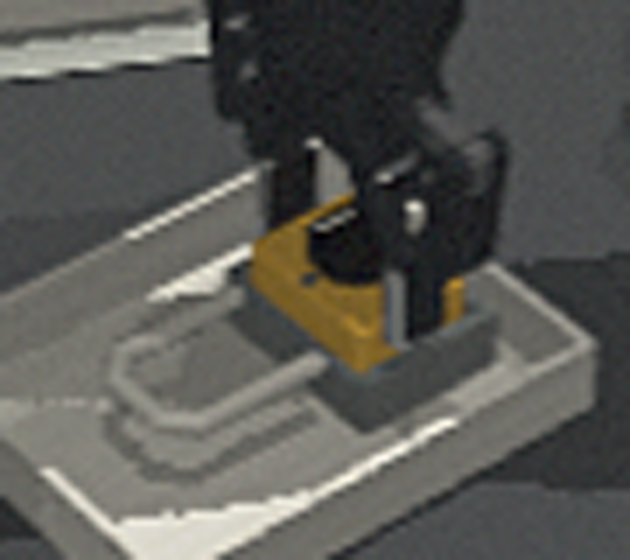

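Gripped on the body (62.5 mm). Raise the force and lift gently.

```bash
python3 -m jog '[{"rotation":[0,0,0],"travel":[0,0,0],"jaw":-1},{"rotation":[0,0,0],"travel":[0,0,0],"jaw":-1},{"rotation":[0,0,0],"travel":[0,0,5],"jaw":-1},{"rotation":[0,0,0],"travel":[0,0,10],"jaw":-1},{"rotation":[0,0,0],"travel":[0,0,15],"jaw":-1},{"rotation":[0,0,0],"travel":[0,0,0],"jaw":-1}]' 90
python3 -c "
from h import *
cv2.imwrite('pics/s23.png',cv2.resize(bot.camera('side')[200:300,230:330,::-1],None,fx=6,fy=6,interpolation=cv2.INTER_CUBIC))
"
```

```text
time: 24.98
ee_pos: [0.5767, -0.1354, 0.0564]
tcp_rot: [-89.9, -0.1, -71.8]
wrist_force: [0.1, -1.1, -3.9]
opening: 0.0613
```

View pics/s23.png

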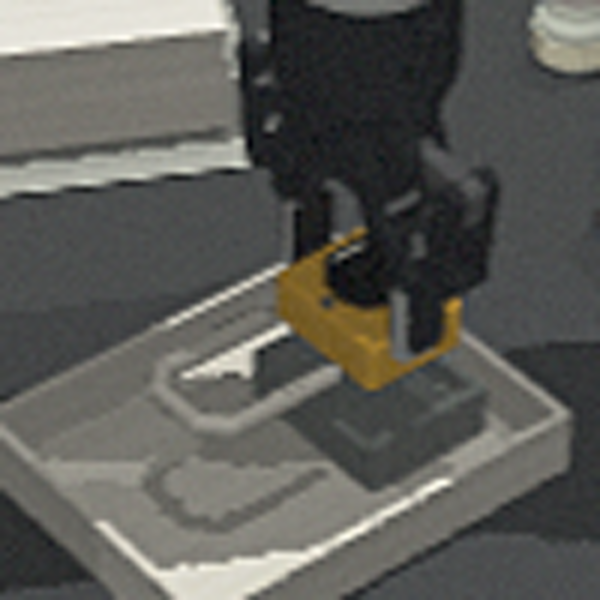

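```bash
python3 -m jog '[{"rotation":[0,0,0],"travel":[0,0,18],"jaw":-1},{"rotation":[0,0,0],"travel":[0,0,28],"jaw":-1},{"rotation":[0,0,0],"travel":[0,0,30],"jaw":-1},{"rotation":[0,0,0],"travel":[0,0,30],"jaw":-1},{"rotation":[0,0,0],"travel":[0,0,20],"jaw":-1},{"rotation":[0,0,0],"travel":[0,0,12],"jaw":-1},{"rotation":[0,0,0],"travel":[0,0,0],"jaw":-1},{"rotation":[0,0,0],"travel":[0,0,0],"jaw":-1}]' 90
python3 -m jog '[{"rotation":[0,0,0],"travel":[0,0,0],"jaw":-1},{"rotation":[0,0,0],"travel":[0,0,0],"jaw":-1},{"rotation":[0,0,0],"travel":[0,0,0],"jaw":-1},{"rotation":[0,0,0],"travel":[0,0,0],"jaw":-1}]'
python3 -c "
from h import *
o=bot.get_obs(); print(o['qd'],o['wrist_force'])
im=bot.camera('side')[:,:,::-1]
cv2.imwrite('pics/s24.png',cv2.resize(im[130:330,180:400],None,fx=3,fy=3))
cv2.imwrite('pics/s24b.png',cv2.resize(im[180:260,240:320],None,fx=7,fy=7,interpolation=cv2.INTER_CUBIC))
cv2.imwrite('pics/t24.png',bot.camera('top')[:,:,::-1])
"
```

```text
time: 26.02
ee_pos: [0.5757, -0.135, 0.1916]
tcp_rot: [-90.1, 0.0, -71.8]
wrist_force: [0.0, 0.7, -4.6]
opening: 0.0616
time: 26.52
ee_pos: [0.576, -0.1351, 0.1925]
tcp_rot: [-90.0, 0.0, -71.8]
wrist_force: [-0.5, -0.9, -4.8]
opening: 0.0615
[-0.0456 -0.0863  0.0374 -0.0961  0.0556  0.1015] [-0.5424 -0.8559 -4.7556]
```

View pics/s24.png

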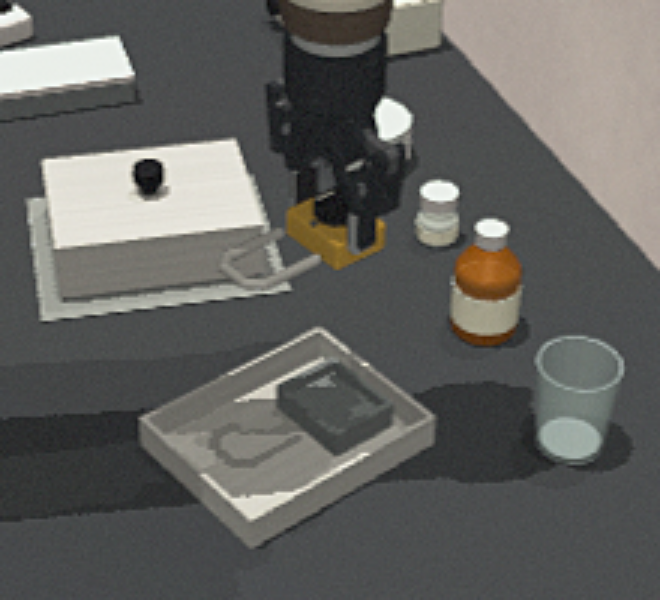

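View pics/s24b.png

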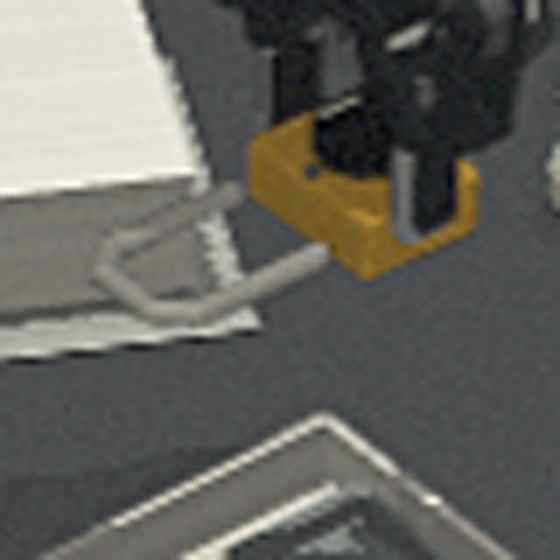

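View pics/t24.png

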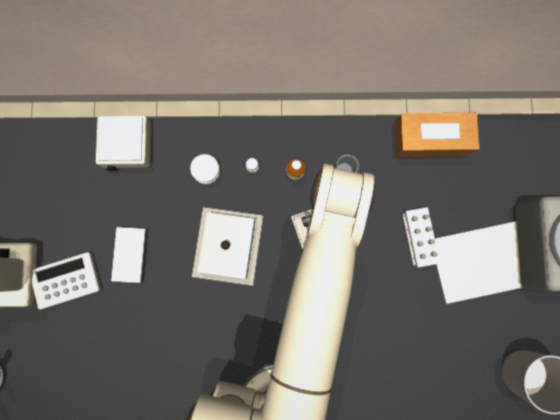

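Open lock is held level and still with its shackle out and the dial at the pip. The lid is flat on the mat and the bystanders stand where they were.

```bash
python3 -c "
from workcell import bot
print(bot.job_done())"
```

```text
the job is handed in; nothing more can be done
None
```

The job is done and handed in at about 26.6 s. It gave no verdict. The gripper holds the open padlock still, its centre by my estimate about 20 cm above the bench.

- **Lid:** I lifted it by the knob and laid it on the mat. In the last pictures it lies flat and roughly centred.
- **Dial:** I turned it three notches clockwise. After I let go, both cameras showed the white line at the pip.
- **Shackle:** I pulled it 19–20 mm until it met a hard stop; the force there rose to about 13 N. It still looks fully out in the last pictures.
- **Padlock:** I gripped the body across its 64 mm sides at 90 N and lifted it. At the end it hung level and still, and the wrist read about 4.8 N downward, close to its weight.
- **Bystanders:** None had visibly moved in the last pictures. The beaker was partly hidden by the arm in the top view but is clear in the side view.

**What disagreed:**
- The side and top cameras differed by up to about 9 mm in y. I went mainly by the top camera because it matched the lid's placing.
- The recogniser and trace marked the middle of the lid instead of the knob, so I read the knob's position from the picture.
- I could not read the dial and shackle values directly; those checks rest on the pictures and the pull to the stop.

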